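Stand the electrode probe in its station

ROBOT

A 6-joint arm with a two-finger parallel gripper is mounted at the origin on a cart in front of the work surface, level with it; the furniture and walls round the work are solid. World frame = base frame: x ahead of the robot, y to its left, z up, the work surface at z = 0. Lengths are in m, angles in rad, forces in N, time in s.
With the tool pointing down it reaches from about 0.35 to 0.85 m from the base axis. Payload 8.1 kg.
Tool frame: the origin (TCP) lies at the very end of the fingers, on their centre line; the grasp point (between the pads) lies 19 mm behind it; z points along the fingers, y is the line along which they close (so a half turn about z gives the same grasp; the last joint's range is limited). The gripper opens to 93 mm and grips with 3 to 60 N. Pads are 15 mm wide; open, the fingers measure 128 mm over their backs; the gripper's body (75 mm by 188 mm) begins 65 mm behind the grasp point.
Start: joints at [-0.085, 0.13, 1.488, -0, 1.523, -0.085], TCP at [0.6, 0, 0.219] pointing down, gripper open.
Joint ranges: [-2.96, 2.96], [-0.89, 2.26], [0.02, 2.5], [-1.34, 4.48], [0, 2.73], [-2.66, 2.66]. Speed limits (rad/s): [2.39, 2.39, 2.79, 3.14, 3.14, 3.14].

INTERFACE

Orientations are given as a rotation vector (axis times angle).
In Python, from plant import monitor, eyes, ticket gives the robot as it stands.
- The arm moves only by the tool arm_command, never from a script. Its argument "deltas" is a list that holds one entry, the list of rows, each a list of 6 numbers: the shift along the world's x, y, z in cm, then the turn, a rotation vector about the world's x, y, z in degrees. In form: [[[tx, ty, tz, rx, ry, rz], ...]]. A call has 1 to 12 rows; each row shifts and turns the commanded pose from where the row before left it; what a row does not reach is not made up. A row lasts 1/12 s, in which the tool goes at most 41.7 mm and 7.16 degrees, less where a joint would pass 70% of its speed; a pose out of reach is approached as far as the arm can. A call is refused whole if a number of a shift passes 4.17 or a number of a turn 7.16, either way. A call with a gripper value outside its range is refused whole. "gripper" is the opening, from -1 (shut) to 1 (fully open), set as the call begins (left out, the last holds). The fingers move at their own pace and stop on an object; "squeeze" is the grip in N (left out, the last holds). Time passes only in rows, so rows that do not move let the fingers close. It gives the time, the measured TCP pose, the force, the opening and the grip force at its end, in the units of the state.
- monitor.read_state(): the state, without advancing time (a new reading comes with each control period).
- eyes.read_camera(name): name is "side" or "top" or "wrist"; returns the picture (400x640x3 uint8, blue, green, red); there is no depth.
- eyes.camera_model(name): a dict with "fx", "fy", "cx", "cy" (pixels), "rvec" (rotation vector, rad) and "tvec" (3), from world to camera coordinates, as OpenCV has them. Camera axes: x right, y down, z forward; pixel columns grow to the right and rows downward; lengths in m; the calibration is good to about 2 mm. A picture is of the moment at which its call begins: read the wrist's pose just before it. camera_model takes no time and is no camera call; for the wrist camera it gives the pose at the moment of the call.
- ticket.close_job(): hands the job in; it is judged then, once.
The state is a dict: "t": time; "q": joint angles; "dq": joint speeds; "joint_torque": joint torques, N m; "tool_pos": TCP position; "orientation": TCP orientation; "force": force on the tool from outside, world axes, zero at the start; "wrist_torque": the same for the moment, N m; "opening": finger opening in m; "gripper_force": force on a finger pad.
Only numpy, scipy, OpenCV 4.12 (cv2) and the standard library are available. Lean on these libraries where they do the work, as an engineer would, in place of code of your own. Each camera call takes 0.05 s, during which the arm holds its last target. There are 200 camera calls.

TASK

Take the electrode probe lying on the bench, lay it home on the sloping rest (foot against the stop, cap up) and let go, and take it again by its cap. Then lower its foot at a tilt into the station's bore from the open front, straighten it into the forked head so that it stands upright on the bore's floor, and only then press the small retaining lever fully down. Put things down gently and leave everything else on the bench where it is.

Things in the scene. Friction and masses are not known exactly. Their poses are not given: they have to be found in the camera images.
- probe: electrode probe, 205 mm long, 120 g, starts lying level. Body x runs along it from the foot (metal guard) to the black cap; centreline 12 mm above the origin in body z; origin under mid-length (foot end x = -102.5, cap end +102.5). Along it from the foot, diameters: guard 24 over 0-24 mm, grey shaft 14 over 24-150, eight-sided collar 24 over 150-158 and cap 22 over 158-205 (flats to body y, z)
- probe_foot (a point): point on the probe's centreline at the very end of the guard (flat nose 16 mm dia., bevelled out to 24 mm over 5 mm). The balance point lies about 95 to 120 mm from here
- probe_cap (a point): point on the probe's centreline in the middle of the eight-sided cap, 182 mm from the foot end (axes as the probe's)
- rest: fixed sloping rest, grey footplate 150 x 80 mm, origin at the centre of its underside. Two white V saddles (sides at 45 degrees) and a foot stop hold the probe's centreline in the plane y = 0, rising at 50 degrees from level towards body -x: foot end low, at (55, 0, 50) mm, cap high. Open from above
- rest_foot (a point): where probe_foot lies when the probe is home on the rest, against the stop. The lower saddle is under the guard, 5-19 mm along from here
- rest_top (a point): where probe_cap lies when the probe is home on the rest. The upper saddle is under the shaft, 121-135 mm from the foot; from 25 to 115 mm nothing is nearer than 30 mm below the centreline, so fingers fit round the shaft there
- station: fixed station, 110 x 94 mm, 150 mm high; origin on the bench on the bore's axis, open front to body -x. White block 60 mm high (x -45..55, y -42..42) with a vertical bore; post behind (x 32..48) with a forked head over the bore; the lever hangs on a pin on the +y prong, pin along x at y = 34, z = 144 mm, x = -23..-43
- bore_mouth (a point): centre of the mouth of the round bore, 32 mm dia., z = 60 mm in the station
- bore_floor (a point): centre of the bore's flat floor, z = 15 mm in the station: probe_foot comes here
- fork (a point): on the bore's axis at mid height of the forked head (z = 138..150 mm). Slot 20 mm wide, closed 9.5 mm behind this point, open to the front (-x); the round-ended prongs reach 26 mm forward and 28 mm to either side. The probe's guard cannot pass down through the slot, its shaft can enter from the front
- lever (a joint): small steel retaining lever, rad: 0 = fully down at its stop; starts raised at 1.3-1.5, limit 1.6; friction (0.035 N m) holds it. Turns about the pin in the plane x = -36 mm of the station. Its 60 mm tail points out (+y) and up by (value - 0.79) rad from level; press the tail straight down at y = 62-72 mm: the inner arm comes up from below to lie level across the slot's front
- lever_pad (a point): centre of the black thumb pad (20 x 14 x 9 mm) near the end of the lever's tail, 50 mm from the pin
- tape: roll of label tape, 63 mm wide ring lying flat, 19 mm high; a bystander; origin at the centre of its underside
- timer: upright bench timer, 35 x 62 x 62 mm; a bystander; origin at the centre of its underside
- marker: marker pen lying flat, 131 mm long along its own y, 17 mm thick; a bystander; origin at the centre of its underside
- beaker: glass beaker, 63 mm wide, 70 mm high; a bystander; origin at the centre of its underside
- dropper: small dropper bottle, 33 mm wide, 82 mm high; a bystander; origin at the centre of its underside
- reagent_bottle: screw-cap plastic bottle, 56 mm wide, 106 mm high; a bystander; origin at the centre of its underside
Things that resemble listed ones, but are neither listed nor needed, are in the scene too. There is more than one size of the probe; the job needs the larger.

How it is judged:
On the way, in this order (a step that is already met when the one before it is completed fails the run):
1. the probe lies home on the sloping rest, cap up, and is let go (distance between probe_foot and rest_foot below 0.012 m and distance between probe_cap and rest_top below 0.014 m and contact force between the fingers and probe below 0.1 N and linear speed of probe below 0.03 m/s), for 0.2 s.
2. the foot is inside the bore, at least 6 mm below its mouth, with the probe tilted more than 8 degrees (z of probe_foot in the frame of station below 0.054 m and horizontal distance between probe_foot and bore_mouth below 0.016 m and angle between probe's own x axis and vertical above 0.14 rad), for 0.05 s.
3. the probe stands upright on the bore's floor, in the fork, with the lever still up (distance between probe_foot and bore_floor below 0.009 m and angle between probe's own x axis and vertical below 0.09 rad and horizontal distance between probe_cap and fork below 0.018 m and value of joint lever above 0.9 rad), for 0.2 s.
At the end, for the whole second after the job is handed in: the probe stands on the bore's floor (foot within 9 mm of the floor's centre), upright within 5 degrees, in the fork (cap's middle within 18 mm of the bore's axis, seen from above), let go and at rest; the lever is down (below 0.15 rad) (distance between probe_foot and bore_floor below 0.009 m and angle between probe's own x axis and vertical below 0.09 rad and horizontal distance between probe_cap and fork below 0.018 m and value of joint lever below 0.15 rad and linear speed of probe below 0.02 m/s and contact force between the fingers and probe below 0.1 N); the robot touches nothing.
It fails at once if a bystander is moved by more than 30 mm (distance of any of tape, timer, marker, beaker, dropper, reagent_bottle from where it was at the start of the episode above 0.03 m).
It fails at once if the probe is dropped (falls faster than 1.5 m/s) (linear speed of probe above 1.5 m/s).
It fails at once if the probe is forced against the station with more than 60 N (contact force between probe and station above 60 N).
It also fails if it takes over 72 s, if anything falls off the work surface, if the arm or the gripper's body presses on something with over 40 N, if the wrist force passes 120 N, or if a joint passes its speed limit or range.

## Working session

There is one attempt and no reset: what is moved stays moved. The work goes in short steps, Python scripts to look and compute and a tool call to move; the robot and the scene stay as the last step left them, time stands still between calls to the robot, and variables do not carry over. Pictures are saved under pics/ and viewed, at most 10 in all, crops included, and the job is handed in when it is done.

Besides the shell and the picture viewer there is one more tool, called after "Emit:" as name(argument=value, ...) on one line, values as JSON. arm_command: Moves the arm, as the interface text tells. Its arguments: {"type":"object","properties":{"deltas":{"type":"array"},"gripper":{"type":"number"},"squeeze":{"type":"number"}},"required":["deltas"]}

```bash
mkdir -p pics; ls; python3 - <<'E'
from plant import monitor, eyes, ticket
import cv2
s=monitor.read_state();print(s)
for n in("side","top"):
    im=eyes.read_camera(n);cv2.imwrite(f"pics/{n}0.png",im);print(n,eyes.camera_model(n))
E
```

```text
pics
{'t': 0.0, 'q': array([-8.53795232e-02,  1.31161620e-01,  1.48930176e+00,  3.04856497e-06,
        1.52298319e+00, -8.54229151e-02]), 'dq': array([-0.00098301, -0.00090297, -0.00156769,  0.00052355, -0.00045638,
       -0.00063828]), 'joint_torque': array([-1.61290725e-03, -5.59853125e+01, -4.91755986e+01,  7.67333270e-02,
        3.59135563e-02, -2.97389461e-04]), 'tool_pos': array([5.99423362e-01, 8.51350032e-05, 2.17574827e-01]), 'orientation': array([-2.22038903e+00, -2.22048505e+00,  1.87153159e-03]), 'force': array([ 0.01680703, -0.20148632,  0.62958798]), 'wrist_torque': array([ 0.04121077, -0.00987812, -0.02411928]), 'gripper_force': 0.0, 'opening': 0.09310625469267247}
side {'fx': 405.15233487475035, 'fy': 405.15233487475035, 'cx': 317.6670096979124, 'cy': 194.75117208074082, 'rvec': array([ 0.40396056, -2.49965548,  1.50981406]), 'tvec': array([0.43944585, 0.23299089, 1.25574173])}
top {'fx': 511.3125726096421, 'fy': 511.3125726096421, 'cx': 325.50930120994866, 'cy': 205.85462497378268, 'rvec': array([ 2.23666601, -1.68129217,  0.33786595]), 'tvec': array([-0.21791761,  0.48261426,  1.80166064])}
```

View pics/side0.png

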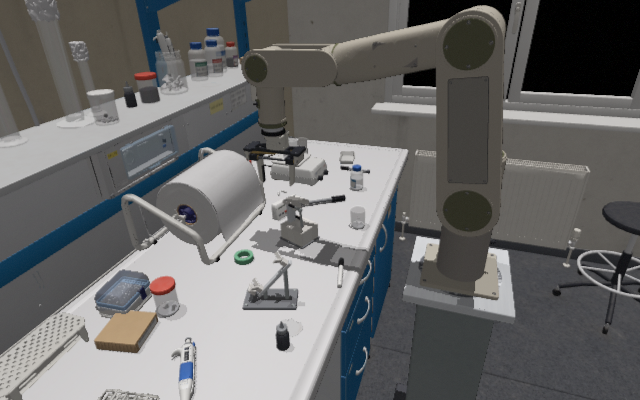

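View pics/top0.png

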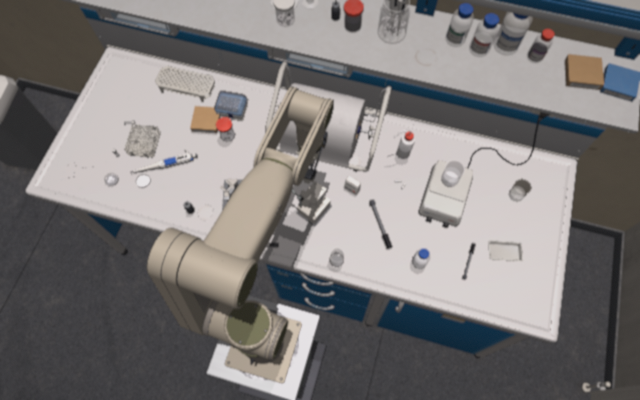

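The side view shows the station at about (300,225) with its lever tail toward (340,199), and the rest at (272,290). In the top view, two things could be the probe: the one at (373,203)-(389,246), and the one at (473,245)-(465,277). The first is longer, so it is probably the larger probe. I'll measure both and check in an enlarged crop.

```bash
cat > h.py <<'E'
from plant import monitor, eyes, ticket
import cv2, numpy as np
from scipy.spatial.transform import Rotation as R
from scipy.optimize import least_squares
def cam(n):
    m=eyes.camera_model(n);return R.from_rotvec(m['rvec']).as_matrix(),np.array(m['tvec']),m
def pix2(n,u,v,z,c=None):
    Rm,t,m=c or cam(n);d=Rm.T@np.array([(u-m['cx'])/m['fx'],(v-m['cy'])/m['fy'],1]);o=-Rm.T@t
    return o+d*(z-o[2])/d[2]
def proj(n,P,c=None):
    Rm,t,m=c or cam(n);q=np.atleast_2d(P)@Rm.T+t
    return np.c_[q[:,0]/q[:,2]*m['fx']+m['cx'],q[:,1]/q[:,2]*m['fy']+m['cy']]
E
python3 - <<'E'
from h import *
for nm,a,b in(("A",(373,203),(389,246)),("B",(473,245),(465,277))):
    p=pix2("top",*a,.012);q=pix2("top",*b,.012);print(nm,p,q,np.linalg.norm(p-q))
for uv in((245,308),(297,308),(298,291),(248,290)):print("rest side",pix2("side",*uv,0))
for uv in((280,240),(300,249),(318,236)):print("stn side",pix2("side",*uv,0))
t=cv2.imread("pics/top0.png");s=cv2.imread("pics/side0.png")
A=cv2.resize(t[175:295,350:500],(400,300),interpolation=2)[:300]
A=cv2.resize(t[185:285,350:490],(400,286),interpolation=2)
B=cv2.resize(t[150:250,200:340],(400,286),interpolation=2)
C=cv2.resize(s[180:255,250:355],(400,286),interpolation=2)
D=cv2.resize(s[245:320,225:330],(400,286),interpolation=2)
cv2.imwrite("pics/mont.png",np.vstack([np.hstack([A,B]),np.hstack([C,D])]))
cv2.imwrite("pics/w0.png",eyes.read_camera("wrist"))
E
```

```text
A [ 0.62216025 -0.2395161   0.012     ] [ 0.46752    -0.34049356  0.012     ] 0.18468907922395636
B [ 0.55918132 -0.64366588  0.012     ] [ 0.42828509 -0.63654229  0.012     ] 0.1310899286398811
rest side [0.55734074 0.35265716 0.        ]
rest side [0.41886875 0.3083977  0.        ]
rest side [4.42184174e-01 2.42177610e-01 1.11022302e-16]
rest side [0.58489933 0.2828558  0.        ]
stn side [0.60156619 0.01263849 0.        ]
stn side [0.51413513 0.04264369 0.        ]
stn side [ 0.48190169 -0.05085812  0.        ]
```

View pics/mont.png

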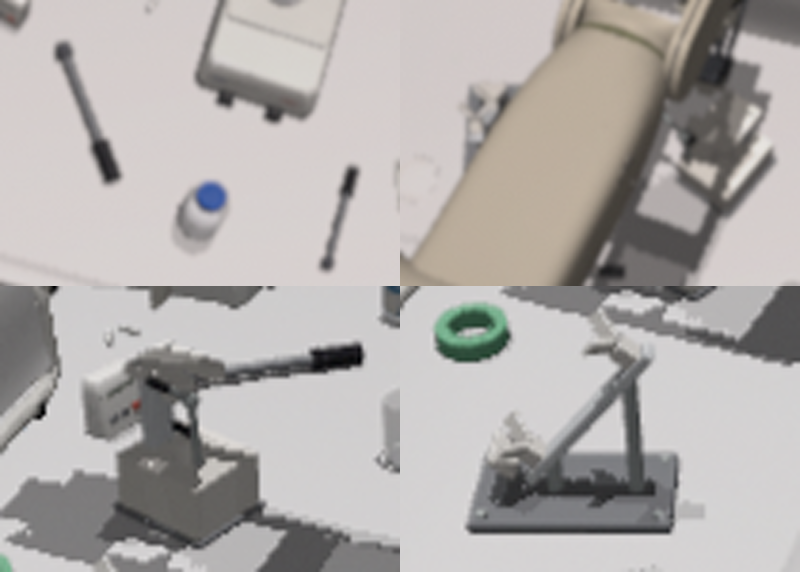

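View pics/w0.png

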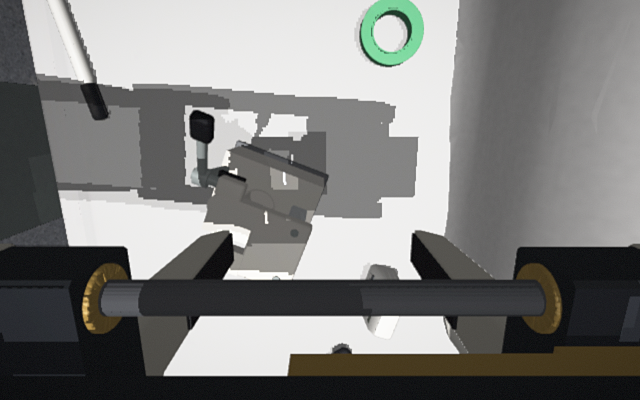

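The montage confirms it: probe A (crop foot (63,48), cap (105,160)) is clearly longer and thicker than B (350,175)-(325,262), so A is the one to use. In the wrist view, the station fills (200-330, 140-275), with the lever pad at (201,126). I'll go up and back so that one wrist view covers both the station and the rest.

Emit:
arm_command(deltas=[[[-1.5,1.5,3.5,0,0,0],[-1.5,1.5,3.5,0,0,0],[-1.5,1.5,3.5,0,0,0],[-1.5,1.5,3.5,0,0,0],[-1.5,1.5,3.5,0,0,0],[-1.5,1.5,3.5,0,0,0],[0,0,0,0,0,0],[0,0,0,0,0,0]]])

```text
t: 0.82
tool_pos: [0.5103, 0.0909, 0.432]
orientation: [2.217, 2.221, 0.007]
force: [0.5, 0.0, -0.2]
opening: 0.0929
gripper_force: 0.0
```

```bash
python3 - <<'E'
from h import *
np.set_printoptions(precision=4,suppress=True)
s=monitor.read_state();print(s['t'],s['q'],s['tool_pos'])
c=cam("wrist");im=eyes.read_camera("wrist");cv2.imwrite("pics/w1.png",im)
print("cam at",-c[0].T@c[1],"axes",c[0],c[2]['fx'])
for uv in((0,0),(639,0),(0,250),(639,250)):print(pix2("wrist",*uv,0,c))
np.savez("w1.npz",R=c[0],t=c[1],**{k:c[2][k] for k in("fx","fy","cx","cy")})
E
```

```text
0.8167 [ 0.0773 -0.0799  1.3164  0.0001  1.899   0.0756] [0.5103 0.0909 0.432 ]
cam at [0.5094 0.1571 0.5976] axes [[ 1.      0.0012  0.007 ]
 [-0.0005 -0.9708  0.2401]
 [ 0.0071 -0.2401 -0.9707]] 337.91338893634577
[0.0051 0.3351 0.    ]
[1.0206 0.3385 0.    ]
[-0.0902 -0.087   0.    ]
[ 1.1182 -0.089   0.    ]
```

View pics/w1.png

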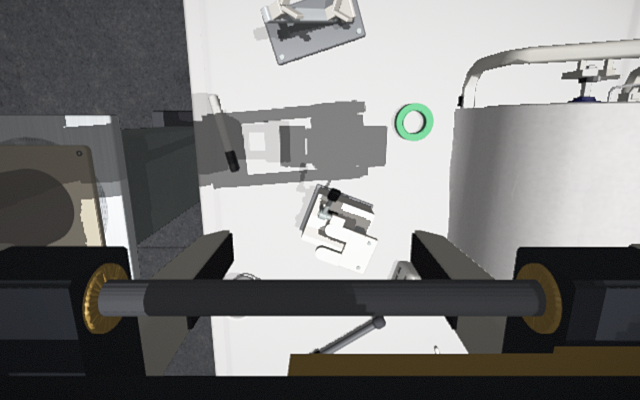

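The station is at (340,230) with its pad at (334,194), the rest is at (315,25), and the probe is partly visible at (350,335). Next I'll enlarge the station and the rest.

```bash
python3 - <<'E'
from h import *
im=cv2.imread("pics/w1.png")
A=cv2.resize(im[170:285,285:395],None,fx=5,fy=5,interpolation=cv2.INTER_CUBIC)[:, :]
B=cv2.resize(im[0:75,250:380],None,fx=5,fy=5,interpolation=cv2.INTER_CUBIC)
A=cv2.resize(im[170:285,285:395],(440,460),interpolation=2)
B=cv2.resize(im[0:90,265:355+15-15],(360,360),interpolation=2)
o=np.zeros((460,800,3),np.uint8);o[:,:440]=A;o[:360,440:]=cv2.resize(im[0:90,265:375],(440,360),interpolation=2)[:,:360]
cv2.imwrite("pics/w1c.png",o)
E
```

```text
(no output)
```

View pics/w1c.png

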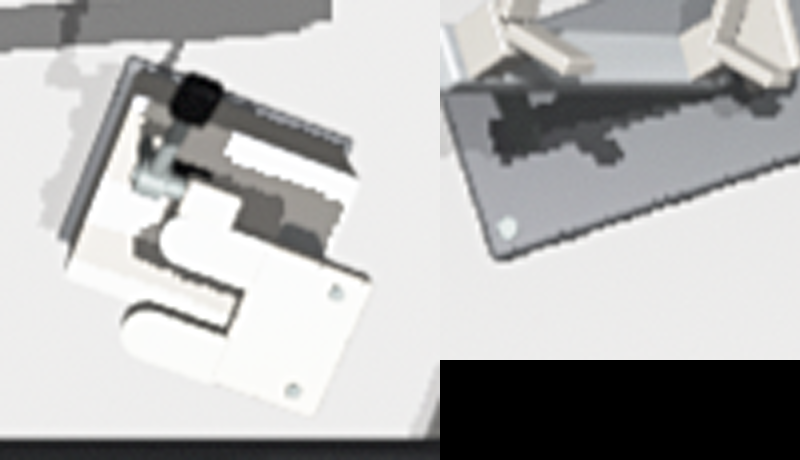

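Station features in w1c (4x scale): slot end at (245,293)/(228,332), head rear corners at (370,278)/(312,415), prong tips at (160,238)/(122,330), pad at (196,100). The rest's near plate corner is at (500,260). I'll fit the station pose and move to a viewpoint over the rest.

```bash
cat >> h.py <<'E'
def load(f):
    d=np.load(f);return d['R'],d['t'],{k:float(d[k]) for k in("fx","fy","cx","cy")}
def T(p,P):
    c,s=np.cos(p[2]),np.sin(p[2]);P=np.atleast_2d(P).astype(float)
    return np.c_[P[:,0]*c-P[:,1]*s+p[0],P[:,0]*s+P[:,1]*c+p[1],P[:,2]]
E
python3 - <<'E'
from h import *
np.set_printoptions(precision=4,suppress=True)
c=load("w1.npz")
C=np.array([[245,293],[228,332],[370,278],[312,415],[160,238],[122,330]])/4+[285,170]
M=np.array([[9.5,10,150],[9.5,-10,150],[48,28,150],[48,-28,150],[-26,19,150],[-26,-19,150]])/1e3
r=least_squares(lambda p:(proj("wrist",T(p,M),c)-C).ravel(),[.56,.0,-.3])
print(r.x,np.degrees(r.x[2]),r.fun.reshape(-1,2))
print("block corners px crop",(proj("wrist",T(r.x,np.array([[-45,42,60],[-45,-42,60],[55,42,60]])/1e3),c)-[285,170])*4)
for v in(1.3,1.4,1.5):
    a=v-.79;P=T(r.x,[[-.036,.034+.05*np.cos(a),.144+.05*np.sin(a)]]);print(v,P,(proj("wrist",P,c)-[285,170])*4)
E
```

```text
[ 0.5357 -0.0212 -0.3328] -19.070626306388693 [[ 0.4548 -1.0069]
 [-0.14    1.754 ]
 [-0.7016 -0.263 ]
 [-0.3392  0.0694]
 [ 0.0304 -0.7962]
 [ 0.6918  0.2649]]
block corners px crop [[131.1344  98.6788]
 [ 66.3959 282.0268]
 [359.3406 175.4357]]
1.3 [[0.5271 0.0639 0.1684]] [[191.5835  81.3668]]
1.4 [[0.5262 0.0614 0.1726]] [[189.3355  91.766 ]]
1.5 [[0.5252 0.0585 0.1766]] [[186.5907 103.3093]]
```

Emit:
arm_command(deltas=[[[0,4,0,0,0,0],[0,4,0,0,0,0],[0,4,0,0,0,0],[0,0,0,0,0,0],[0,0,0,0,0,0]]])

```text
t: 1.28
tool_pos: [0.5096, 0.2113, 0.4255]
orientation: [-2.217, -2.223, 0.007]
force: [0.1, -1.2, -0.8]
opening: 0.0928
gripper_force: 0.0
```

```bash
python3 - <<'E'
from h import *
np.set_printoptions(precision=4,suppress=True)
s=monitor.read_state();print(s['t'],s['q'],s['tool_pos'])
c=cam("wrist");im=eyes.read_camera("wrist");cv2.imwrite("pics/w2.png",im)
np.savez("w2.npz",R=c[0],t=c[1],**{k:c[2][k] for k in("fx","fy","cx","cy")})
print(proj("wrist",[[.5,.297,0],[.622,-.24,.01]],c))
E
```

```text
1.2833 [ 0.3002  0.0177  1.2328 -0.0001  1.8962  0.2973] [0.5096 0.2113 0.4255]
[[316.9338 103.9833]
 [376.9735 377.7291]]
```

```bash
python3 - <<'E'
from h import *
im=cv2.imread("pics/w2.png")
cv2.imwrite("pics/w2c.png",cv2.resize(im[25:170,240:400],None,fx=4,fy=4,interpolation=2))
E
```

```text
(no output)
```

View pics/w2c.png

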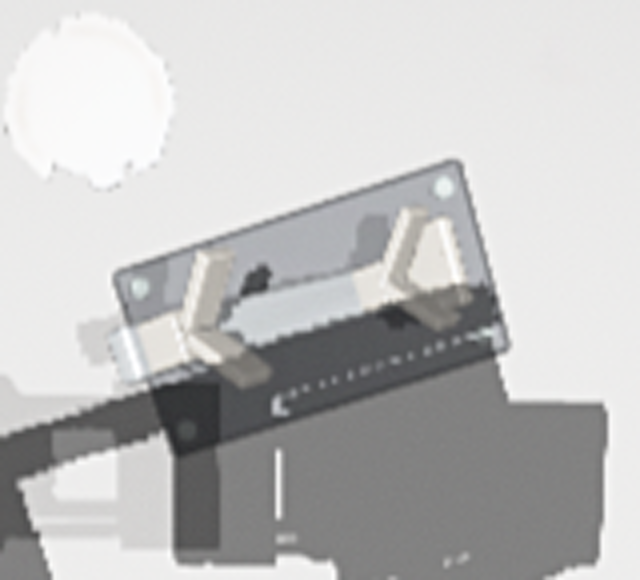

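The plate corners in w2c (4x scale) are (115,270), (462,160), (510,350) and (170,460). The upper saddle is at left and the lower saddle and stop are at right, with the foot end toward +x.

```bash
cat > rest.py <<'E'
E
python3 - <<'E'
from h import *
np.set_printoptions(precision=4,suppress=True)
c=load("w2.npz")
C=np.array([[115,270],[462,160],[510,350],[170,460]])/4+[240,25]
M=np.array([[-75,40,6],[75,40,6],[75,-40,6],[-75,-40,6]])/1e3
r=least_squares(lambda p:(proj("wrist",T(p,M),c)-C).ravel(),[.5,.297,.3])
p=r.x;print(p,np.degrees(p[2]),r.fun.reshape(-1,2))
# check in side image and saddles
Cs=np.array([[245,308],[297,308],[298,291],[248,290]])
Ms=np.array([[75,40,0],[-75,40,0],[-75,-40,6],[75,-40,6]])/1e3
print("side",proj("side",T(p,Ms)),Cs)
u=np.array([-np.cos(np.radians(50)),0,np.sin(np.radians(50))]);n=np.array([np.sin(np.radians(50)),0,np.cos(np.radians(50))])
f=np.array([.055,0,.05])
V=[f+u*.128-n*.007*2**.5, f+u*.135-n*.01,f+u*.012-n*.012*2**.5]
print("V px",(proj("wrist",T(p,V),c)-[240,25])*4)
print("rest_foot",T(p,[f]),"rest_top",T(p,[f+u*.182]))
# fine station check: side image
st=[.5357,-.0212,-.3328]
print(proj("side",T(st,np.array([[-45,42,0],[-45,42,60],[-45,-42,0],[55,42,0],[-26,19,150]])/1e3)))
E
```

```text
[0.5023 0.2983 0.2953] 16.9166441884239 [[-0.903   0.0795]
 [-0.1685 -0.4127]
 [ 0.5152  0.8535]
 [ 0.5846 -0.4806]]
side [[242.3788 309.0061]
 [296.1247 309.5561]
 [298.3953 288.5466]
 [247.6993 288.1502]] [[245 308]
 [297 308]
 [298 291]
 [248 290]]
V px [[203.2381 329.326 ]
 [187.9755 333.2412]
 [396.9309 281.3082]]
rest_foot [[0.5549 0.3143 0.05  ]] rest_top [[0.443  0.2803 0.1894]]
[[302.9901 247.8284]
 [302.258  232.9887]
 [318.2217 236.8055]
 [281.4292 238.1765]
 [301.2253 205.0967]]
```

Rest fit: (0.502, 0.298), yaw 16.9°. The saddles reproject to where they appear, and the side view agrees. Station fit: (0.536, -0.021), yaw -19.1°. Next I'll move over probe A with the tool yawed to match it.

Emit:
arm_command(deltas=[[[0,-4,0,0,0,-4.7],[0,-4,0,0,0,-4.7],[0,-4,0,0,0,-4.7],[0,-4,0,0,0,-4.7],[0,-4,0,0,0,-4.7],[0,-4,0,0,0,-4.7],[0,-4,0,0,0,-4.7],[0,-4,-2,0,0,-4.7],[0,-4,-2,0,0,-4.7],[0,-4,-3,0,0,-4.7],[0,-4,-3,0,0,-5],[0,-4,-3,0,0,-5]]])

```text
t: 2.33
tool_pos: [0.5081, -0.248, 0.3145]
orientation: [-3.015, -0.881, 0.001]
force: [0.1, 0.7, -0.8]
opening: 0.0931
gripper_force: 0.0
```

Emit:
arm_command(deltas=[[[0,-4,0,0,0,0],[0,0,0,0,0,0],[0,0,0,0,0,0]]])

```text
t: 2.58
tool_pos: [0.5078, -0.2875, 0.3143]
orientation: [-3.012, -0.883, 0.004]
force: [0.1, 0.5, 1.1]
opening: 0.0928
gripper_force: 0.0
```

```bash
python3 - <<'E'
from h import *
np.set_printoptions(precision=4,suppress=True)
s=monitor.read_state();print(s['t'],s['q'],s['tool_pos'],R.from_rotvec(s['orientation']).as_matrix())
c=cam("wrist");im=eyes.read_camera("wrist");cv2.imwrite("pics/w3.png",im)
np.savez("w3.npz",R=c[0],t=c[1],**{k:c[2][k] for k in("fx","fy","cx","cy")})
a,b=proj("wrist",[[.622,-.24,.012],[.4675,-.3405,.012]],c);print(a,b)
cv2.imwrite("pics/w3c.png",cv2.resize(im[0:290,200:440],(640,773),interpolation=2)[:600] if 0 else cv2.resize(im[0:290,200:440],(496,600),interpolation=2))
E
```

```text
2.5833 [-0.6028  0.07    1.3801 -0.0004  1.695   0.3975] [ 0.5078 -0.2875  0.3143] [[ 0.8416  0.54   -0.0031]
 [ 0.54   -0.8416  0.0016]
 [-0.0018 -0.0031 -1.    ]]
[338.7412  72.4215] [338.034  208.7102]
```

View pics/w3c.png

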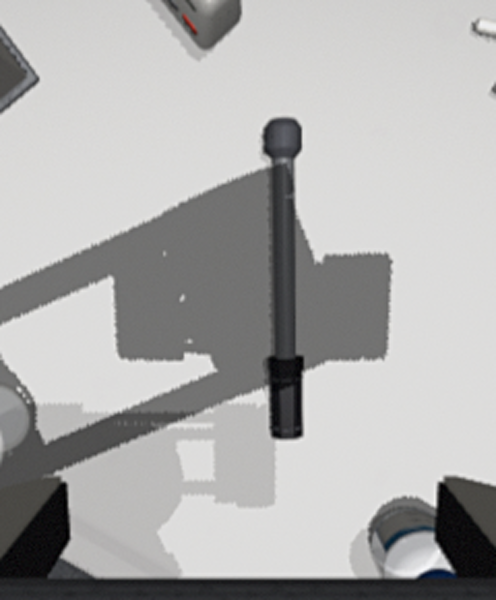

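In w3c (2.07x scale) the probe's foot end is at (282,117) and its cap end at (286,437). The reagent bottle sits near the right finger at (415,545) and a beaker is at the left edge.

```bash
python3 - <<'E'
from h import *
np.set_printoptions(precision=4,suppress=True)
c=load("w3.npz");k=600/290
P=lambda u,v,z:pix2("wrist",200+u/k,v/k,z,c)
f=P(282,118,.012);g=P(286.5,437,.014);u=(g-f)[:2];L=np.linalg.norm(u);u/=L
print(f,g,L,"foot dir deg",np.degrees(np.arctan2(-u[1],-u[0])))
print("collar",np.linalg.norm(P(285,357,.022)-f), "guard end",np.linalg.norm(P(283,157,.014)-f))
print("bottle",P(415,565,.106),P(405,500,0),"beaker?",P(5,420,.07),P(5,460,0))
s=monitor.read_state()
for a in(90,95,100):print(a,f[:2]+u*a/1e3,"minus tcp",f[:2]+u*a/1e3-s['tool_pos'][:2])
E
```

```text
[ 0.6359 -0.2271  0.012 ] [ 0.4651 -0.3427  0.014 ] 0.2062511513370873 foot dir deg 34.10229440527477
collar 0.14931142047461604 guard end 0.023287495163599837
bottle [ 0.4604 -0.4303  0.106 ] [ 0.469  -0.4444  0.    ] beaker? [ 0.3939 -0.1824  0.07  ] [ 0.3384 -0.1844  0.    ]
90 [ 0.5614 -0.2775] minus tcp [0.0528 0.0086]
95 [ 0.5573 -0.2803] minus tcp [0.0486 0.0058]
100 [ 0.5531 -0.2831] minus tcp [0.0445 0.003 ]
```

The length of 206 mm, the collar at 149 mm and the guard end at 23 mm all match the larger probe. I'll tilt the tool 25°, so that less tilt is needed at the rest, and descend in two stages.

Emit:
arm_command(deltas=[[[0.72,0.11,-3.6,3.5,-5.2,0.7],[0.72,0.11,-3.6,3.5,-5.2,0.7],[0.72,0.11,-3.6,3.5,-5.2,0],[0.72,0.11,-3.6,3.5,-5.1,0],[0.72,0.11,-3.6,0,0,0],[0.72,0.11,-3.6,0,0,0],[0.72,0.11,-3.6,0,0,0],[0,0,0,0,0,0],[0,0,0,0,0,0],[0,0,0,0,0,0]]])

```text
t: 3.47
tool_pos: [0.5615, -0.2771, 0.067]
orientation: [-2.817, -0.875, -0.627]
force: [0.6, -0.1, 0.3]
opening: 0.0934
gripper_force: 0.0
```

```bash
cat >> h.py <<'E'
def st():
    s=monitor.read_state();M=R.from_rotvec(s['orientation']).as_matrix()
    np.set_printoptions(precision=4,suppress=True)
    print("t",s['t'],"p",s['tool_pos'],"q",s['q'],"F",s['force'],"op",s['opening'],"gf",s['gripper_force'])
    print("x",M[:,0],"y",M[:,1],"z",M[:,2]);return s['tool_pos'],M
E
python3 -c "
from h import *
st()"
```

```text
t 3.4667 p [ 0.5615 -0.2771  0.067 ] q [-0.7978  0.2063  1.7608  0.4765  1.1391 -0.024 ] F [ 0.5578 -0.1075  0.2852] op 0.09343570398296364 gf 0.0
x [0.7463 0.5137 0.4232] y [ 0.566  -0.8244  0.0026] z [ 0.3502  0.2376 -0.906 ]
```

Emit:
arm_command(deltas=[[[-0.2,-0.1,-2,0,0,0],[-0.15,-0.1,-2,0,0,0],[0,-0.05,-1.2,0,0,0],[0,0,-0.6,0,0,0],[0,0,0,0,0,0],[0,0,0,0,0,0]]])

```text
t: 3.97
tool_pos: [0.5577, -0.2799, 0.0079]
orientation: [-2.817, -0.873, -0.626]
force: [-0.7, -0.4, 0.3]
opening: 0.093
gripper_force: 0.0
```

Emit:
arm_command(deltas=[[[0,0,-0.2,0,0,0],[0,0,0,0,0,0]]])

```text
t: 4.13
tool_pos: [0.5576, -0.2799, 0.0055]
orientation: [-2.817, -0.873, -0.626]
force: [-0.7, -0.6, -1.5]
opening: 0.0928
gripper_force: 0.0
```

Emit:
arm_command(deltas=[[[0,0,0,0,0,0],[0,0,0,0,0,0],[0,0,0,0,0,0],[0,0,0,0,0,0],[0,0,0,0,0,0],[0,0,0,0,0,0],[0,0,0,0,0,0],[0,0,0,0,0,0]]], gripper=-1, squeeze=30)

```text
t: 4.8
tool_pos: [0.5569, -0.2793, 0.0043]
orientation: [-2.816, -0.872, -0.624]
force: [-0.4, -0.2, 0.5]
opening: 0.0445
gripper_force: 0.0
```

Emit:
arm_command(deltas=[[[0,0,0,0,0,0],[0,0,0,0,0,0],[0,0,0,0,0,0],[0,0,0,0,0,0],[0,0,0,0,0,0],[0,0,0,0,0,0],[0,0,0,0,0,0]]])

```text
t: 5.38
tool_pos: [0.5569, -0.2794, 0.0044]
orientation: [-2.816, -0.872, -0.624]
force: [0.9, -0.4, -0.3]
opening: 0.0133
gripper_force: 30.0
```

Gripped: opening 13.3 mm at 30 N. I'll lift, then work out the transfer to the rest.

Emit:
arm_command(deltas=[[[0,0,1,0,0,0],[0,0,3,0,0,0],[0,0,4,0,0,0],[0,0,4,0,0,0],[0,0,4,0,0,0],[0,0,4,0,0,0],[0,0,4,0,0,0],[0,0,4,0,0,0],[0,0,4,0,0,0],[0,0,0,0,0,0]]])

```text
t: 6.22
tool_pos: [0.5591, -0.281, 0.3363]
orientation: [-2.824, -0.88, -0.638]
force: [0.2, -0.7, 0.6]
opening: 0.0129
gripper_force: 30.0
```

```bash
cat >> h.py <<'E'
ft=np.array([0,0,-.0084])+.0983*np.array([.906,0,.423])   # foot in tool, first grasp
ax=-np.array([.906,0,.423])                               # foot->cap in tool
RY=np.radians(16.9);a50=np.radians(50)
r_foot=np.array([.5549,.3143,.05])
r_u=np.array([-np.cos(a50)*np.cos(RY),-np.cos(a50)*np.sin(RY),np.sin(a50)])
r_n=np.array([np.sin(a50)*np.cos(RY),np.sin(a50)*np.sin(RY),np.cos(a50)])
E
python3 - <<'E'
from h import *
p,M=st()
fd=np.array([np.cos(RY),np.sin(RY),0])
tilt=R.from_rotvec(a50*np.array([-fd[1],fd[0],0]))
y0=np.degrees(np.arctan2(M[0,1],-M[1,1]))  # tool y perpendicular
x_h=M[:2,0]/np.linalg.norm(M[:2,0]);yaw=np.degrees(np.arctan2(x_h[1],x_h[0]));print("yaw now",yaw)
Mt=tilt.as_matrix()@R.from_rotvec([0,0,RY-np.radians(yaw)]).as_matrix()@M
print("axis check",Mt@ax,r_u,"tool z",Mt[:,2])
for h in(.08,.0):
    t=r_foot+.002*r_u+h*r_n-Mt@ft;print(h,t,"delta cm",(t-p)*100)
print("foot now",p+M@ft)
E
```

```text
t 6.2167 p [ 0.5591 -0.281   0.3363] q [-0.8061  0.0053  1.4715  0.431   1.5736  0.182 ] F [ 0.2262 -0.6932  0.5629] op 0.012911588635056157 gf 30.000798404216766
x [0.743  0.5165 0.4256] y [ 0.5651 -0.8249  0.0145] z [ 0.3586  0.2298 -0.9048]
yaw now 34.80595668734562
axis check [-0.619  -0.181   0.7641] [-0.615  -0.1869  0.766 ] tool z [-0.3968 -0.1373 -0.9076]
0.08 [0.5481 0.3128 0.1704] delta cm [ -1.096   59.3762 -16.5841]
0.0 [0.4895 0.295  0.119 ] delta cm [ -6.9597  57.5947 -21.7264]
foot now [ 0.6372 -0.2273  0.3442]
```

Emit:
arm_command(deltas=[[[0,4,0,0,0,-1.5],[0,4,0,0,0,-1.5],[0,4,0,0,0,-1.5],[0,4,0,0,0,-1.5],[0,4,0,0,0,-1.5],[0,4,0,0,0,-1.5],[0,4,0,0,0,-1.5],[0,4,0,0,0,-1.5],[0,4,0,0,0,-1.5],[0,4,0,0,0,-1.5],[0,4,0,0,0,-1.5],[0,4,0,0,0,-1.4]]])

```text
t: 7.22
tool_pos: [0.5561, 0.2026, 0.3251]
orientation: [-2.977, -0.43, -0.662]
force: [0.2, -0.9, -0.8]
opening: 0.0133
gripper_force: 30.0
```

Emit:
arm_command(deltas=[[[0,2,-1,-1.8,6,0],[0,2,-1,-1.8,6,0],[0,2,-1,-1.8,6,0],[0,2,-1,-1.8,6,0],[0,1.5,-1.5,-1.8,6,0],[0,1,-2,-1.8,6,0],[0,0.5,-2,-1.8,6,0],[-0.5,0.4,-2,-1.9,5.8,0],[-0.5,0,-2,0,0,0],[0,0,-2,0,0,0],[0,0,0,0,0,0],[0,0,0,0,0,0]]])

```text
t: 8.22
tool_pos: [0.5461, 0.3143, 0.1683]
orientation: [2.97, 0.431, -0.661]
force: [0.4, 0.1, -0.9]
opening: 0.0132
gripper_force: 30.0
```

```bash
python3 - <<'E'
from h import *
p,M=st()
print("axis",M@ax,r_u,"foot",p+M@ft)
d=R.align_vectors([r_u,[-np.sin(RY)*-1,-np.cos(RY),0]],[M@ax,M[:,1]])[0].as_rotvec();print("rot deg",np.degrees(d))
Mt=R.from_rotvec(d).as_matrix()@M
for h in(.08,.03,.0):
    t=r_foot+.002*r_u+h*r_n-Mt@ft;print(h,t,"delta cm",(t-p)*100)
c=cam("side");cv2.imwrite("pics/s1.png",eyes.read_camera("side"))
print("pred foot/cap px",proj("side",[p+M@ft,p+M@(ft+ax*.205),p+M@(ft+ax*.15)],c))
E
```

```text
t 8.2167 p [0.5461 0.3143 0.1683] q [0.4125 0.6952 0.9298 0.0509 1.9526 1.7037] F [ 0.4442  0.0613 -0.9015] op 0.013179508458400026 gf 29.99999463558197
x [ 0.8683  0.256  -0.4248] y [ 0.2853 -0.9584  0.0056] z [-0.4058 -0.1261 -0.9052]
axis [-0.6151 -0.1786  0.7678] [-0.615  -0.1869  0.766 ] foot [0.61   0.3329 0.1005]
rot deg [ 0.356  -0.0692  0.3235]
0.08 [0.5485 0.3123 0.1706] delta cm [ 0.2369 -0.1969  0.2288]
0.03 [0.5118 0.3012 0.1385] delta cm [-3.4279 -1.3103 -2.9852]
0.0 [0.4898 0.2945 0.1192] delta cm [-5.6268 -1.9784 -4.9135]
pred foot/cap px [[227.5267 271.3891]
 [270.3381 222.8761]
 [258.2144 236.6144]]
```

```bash
python3 - <<'E'
from h import *
im=cv2.imread("pics/s1.png").max(2).astype(int)
a=np.array([227.5,271.4]);b=np.array([270.3,222.9]);u=(b-a)/np.linalg.norm(b-a);n=np.array([-u[1],u[0]]);L=np.linalg.norm(b-a)
print(L)
for k in np.arange(-6,L+8,3):
    print(int(k),[int(im[int(round((a+u*k+n*j)[1])),int(round((a+u*k+n*j)[0]))]) for j in range(-8,9)])
E
```

```text
64.68454220290964
-6 [213, 213, 214, 215, 214, 214, 214, 214, 215, 215, 215, 215, 215, 215, 176, 130, 129]
-3 [214, 213, 214, 214, 214, 214, 214, 204, 208, 208, 215, 214, 215, 215, 215, 215, 215]
0 [213, 214, 214, 183, 74, 74, 41, 41, 41, 39, 55, 81, 199, 215, 215, 215, 215]
3 [214, 213, 214, 146, 80, 42, 42, 43, 41, 40, 40, 80, 177, 209, 216, 216, 216]
6 [213, 214, 214, 164, 164, 62, 52, 55, 54, 49, 43, 165, 192, 213, 215, 215, 215]
9 [213, 213, 214, 214, 214, 148, 77, 56, 55, 53, 163, 213, 213, 214, 215, 215, 215]
12 [214, 214, 214, 214, 214, 185, 65, 56, 56, 54, 175, 175, 209, 215, 215, 215, 215]
15 [213, 214, 201, 164, 135, 136, 57, 68, 60, 54, 56, 78, 79, 79, 78, 199, 199]
18 [214, 206, 184, 176, 176, 131, 81, 59, 58, 54, 113, 143, 93, 93, 79, 79, 79]
21 [213, 204, 183, 182, 146, 62, 52, 56, 57, 55, 140, 181, 181, 177, 101, 92, 76]
24 [166, 142, 102, 99, 105, 100, 99, 99, 99, 95, 83, 83, 199, 175, 175, 156, 100]
27 [99, 100, 99, 99, 98, 100, 99, 106, 99, 99, 115, 104, 83, 115, 173, 167, 167]
30 [98, 130, 139, 143, 143, 144, 144, 138, 143, 139, 104, 159, 119, 176, 186, 190, 190]

[... 460 characters left out ...]
8, 22, 20, 14, 199, 213, 214, 214]
51 [213, 214, 213, 197, 61, 18, 14, 14, 17, 14, 18, 16, 92, 192, 214, 215, 215]
54 [214, 214, 214, 182, 111, 20, 16, 16, 18, 14, 15, 18, 102, 195, 215, 215, 214]
57 [213, 214, 214, 214, 94, 17, 18, 16, 11, 10, 13, 11, 13, 198, 214, 214, 214]
60 [214, 214, 214, 205, 72, 33, 31, 23, 22, 27, 21, 21, 47, 205, 214, 214, 214]
63 [213, 213, 214, 196, 57, 21, 25, 20, 37, 31, 38, 18, 74, 184, 214, 215, 214]
66 [213, 214, 213, 214, 213, 143, 102, 102, 73, 75, 157, 72, 204, 213, 214, 214, 214]
69 [213, 213, 213, 213, 213, 213, 157, 202, 214, 203, 214, 214, 213, 214, 213, 213, 214]
72 [213, 213, 213, 213, 156, 113, 111, 110, 110, 110, 115, 115, 152, 207, 207, 213, 222]
```

The side image puts the probe's centreline within about 1 px of the prediction, with the ends matching as well. Now I'll lower it onto the rest along the slope's normal.

Emit:
arm_command(deltas=[[[-0.9,-0.3,-0.8,0.2,0,0.2],[-0.9,-0.3,-0.8,0.2,0,0.1],[-0.9,-0.4,-0.7,0,0,0],[-0.8,-0.3,-0.7,0,0,0],[-0.4,-0.12,-0.4,0,0,0],[-0.4,-0.12,-0.4,0,0,0],[-0.4,-0.12,-0.3,0,0,0],[0,0,0,0,0,0],[0,0,0,0,0,0]]])

```text
t: 9.02
tool_pos: [0.5002, 0.2982, 0.1291]
orientation: [2.977, 0.442, -0.655]
force: [-0.1, 0.0, -1.8]
opening: 0.0134
gripper_force: 30.0
```

```bash
cat > near.py <<'E'
from h import *
p,M=st()
f=p+M@ft;d=f-r_foot;print("along u",d@r_u*1e3,"n",d@r_n*1e3,"lat",d@np.cross(r_n,r_u)*1e3,"axis err deg",np.degrees(np.cross(M@ax,r_u)))
E
python3 near.py
```

```text
t 9.0167 p [0.5002 0.2982 0.1291] q [0.4156 0.5744 1.1699 0.0539 1.8267 1.6936] F [-0.1495  0.0447 -1.7535] op 0.013363664679307594 gf 30.00008851289749
x [ 0.8685  0.2644 -0.4193] y [ 0.2905 -0.9569 -0.0017] z [-0.4016 -0.1203 -0.9079]
along u 2.56307732907952 n 15.046606429106335 lat -0.6178989216540621 axis err deg [-0.1026  0.1615 -0.043 ]
```

Now the last 15 mm along -n (−0.73, −0.22, −0.64 per cm), slowly, watching the force.

Emit:
arm_command(deltas=[[[-0.22,-0.07,-0.2,0,0,0],[-0.22,-0.07,-0.2,0,0,0],[-0.22,-0.07,-0.19,0,0,0],[-0.14,-0.04,-0.13,0,0,0],[-0.1,-0.03,-0.1,0,0,0],[0,0,0,0,0,0],[0,0,0,0,0,0]]])

```text
t: 9.6
tool_pos: [0.4908, 0.2952, 0.1201]
orientation: [2.976, 0.442, -0.656]
force: [0.5, -0.5, -1.2]
opening: 0.0132
gripper_force: 30.0
```

```bash
python3 near.py
```

```text
t 9.6 p [0.4908 0.2952 0.1201] q [0.4171 0.5571 1.2109 0.0542 1.8041 1.6938] F [ 0.4647 -0.4533 -1.1632] op 0.013237496791797553 gf 30.000031292438507
x [ 0.868   0.2642 -0.4204] y [ 0.2905 -0.9569 -0.0016] z [-0.4027 -0.1207 -0.9074]
along u 1.9394666585405187 n 1.6382526142687905 lat -0.48403343025558354 axis err deg [-0.0774  0.097  -0.0385]
```

Emit:
arm_command(deltas=[[[-0.1,-0.03,-0.1,0,0,0],[0,0,0,0,0,0],[-0.05,-0.02,-0.05,0,0,0],[0,0,0,0,0,0]]])

```text
t: 9.93
tool_pos: [0.4899, 0.2951, 0.1191]
orientation: [2.978, 0.442, -0.654]
force: [1.1, 1.8, -0.2]
opening: 0.0131
gripper_force: 30.0
```

Emit:
arm_command(deltas=[[[0.05,0.02,-0.12,0,0,0],[0,0,0,0,0,0],[0,0,0,0,0,0]]])

```text
t: 10.18
tool_pos: [0.4902, 0.2955, 0.118]
orientation: [2.978, 0.443, -0.655]
force: [0.6, 3.1, 3.2]
opening: 0.0135
gripper_force: 30.0
```

```bash
python3 near.py
```

```text
t 10.1833 p [0.4902 0.2955 0.118 ] q [0.4175 0.5562 1.2156 0.0548 1.7988 1.6937] F [0.6464 3.1353 3.249 ] op 0.013539425935696198 gf 30.000938773155212
x [ 0.8685  0.2647 -0.4191] y [ 0.2906 -0.9568 -0.0023] z [-0.4016 -0.1198 -0.9079]
along u 0.6747066595472052 n 0.042117483011248284 lat -0.9625636675676228 axis err deg [-0.1263  0.1642 -0.0614]
```

Contact felt at the predicted pose. Easing the grip, then opening partway.

Emit:
arm_command(deltas=[[[0,0,0,0,0,0],[0,0,0,0,0,0],[0,0,0,0,0,0]]], squeeze=4)

```text
t: 10.43
tool_pos: [0.4898, 0.2955, 0.1176]
orientation: [2.977, 0.443, -0.656]
force: [0.2, 4.7, 3.0]
opening: 0.0141
gripper_force: 4.0
```

Emit:
arm_command(deltas=[[[0,0,0,0,0,0],[0,0,0,0,0,0],[0,0,0,0,0,0],[0,0,0,0,0,0],[0,0,0,0,0,0],[0,0,0,0,0,0]]], gripper=0.2)

```text
t: 10.93
tool_pos: [0.4898, 0.2947, 0.1173]
orientation: [2.976, 0.442, -0.657]
force: [0.8, -1.2, -0.1]
opening: 0.0496
gripper_force: 0.0
```

```bash
python3 - <<'E'
from h import *
p,M=st()
im=eyes.read_camera("side");cv2.imwrite("pics/s2.png",im);im=im.max(2).astype(int)
a,b=proj("side",[r_foot,r_foot+r_u*.205]);u=(b-a)/np.linalg.norm(b-a);n=np.array([-u[1],u[0]]);L=np.linalg.norm(b-a)
print(a,b,L)
for k in list(np.arange(-8,10,2))+list(np.arange(L*.6,L+8,2)):
    print(int(k),[int(im[int(round((a+u*k+n*j)[1])),int(round((a+u*k+n*j)[0]))]) for j in range(-8,9)])
E
```

```text
t 10.9333 p [0.4898 0.2947 0.1173] q [0.4171 0.5568 1.2166 0.0541 1.7989 1.6937] F [ 0.7933 -1.1612 -0.1036] op 0.049605662650707816 gf 0.0
x [ 0.868   0.2639 -0.4206] y [ 0.2903 -0.9569 -0.0014] z [-0.4029 -0.1209 -0.9072]
[250.4022 285.4687] [294.2988 238.8123] 64.06043402628487
-8 [131, 132, 132, 132, 205, 204, 212, 166, 139, 104, 87, 73, 59, 50, 50, 50, 51]
-6 [166, 132, 132, 131, 131, 197, 150, 215, 191, 98, 103, 86, 71, 88, 74, 52, 61]
-4 [217, 166, 166, 133, 131, 131, 132, 184, 140, 117, 101, 102, 100, 105, 103, 105, 104]
-2 [217, 217, 217, 217, 140, 96, 88, 88, 69, 91, 91, 103, 97, 97, 97, 96, 92]
0 [217, 218, 217, 173, 113, 55, 41, 39, 39, 41, 94, 99, 99, 98, 97, 93, 98]
2 [217, 217, 217, 136, 55, 40, 39, 43, 39, 41, 41, 73, 98, 98, 99, 104, 107]
4 [217, 218, 217, 146, 53, 39, 40, 40, 43, 43, 40, 38, 75, 98, 96, 96, 104]
6 [217, 217, 217, 182, 172, 87, 52, 55, 54, 50, 48, 97, 98, 99, 96, 97, 97]
8 [218, 217, 217, 217, 217, 116, 116, 53, 55, 55, 66, 114, 129, 130, 111, 117, 147]
38 [88, 90, 90, 86, 91, 108, 79, 65, 60, 82, 118, 104, 98, 97, 102, 106, 105]
40 [114, 174, 208, 1
[... 584 characters left out ...]
, 16, 19, 13, 16, 17, 112, 112, 161, 131, 130]
56 [90, 107, 91, 176, 74, 22, 16, 20, 20, 12, 16, 16, 16, 195, 195, 176, 195]
58 [104, 96, 95, 97, 48, 23, 23, 31, 25, 16, 23, 23, 17, 111, 214, 176, 176]
60 [104, 104, 104, 105, 52, 27, 22, 22, 19, 15, 16, 18, 24, 33, 120, 89, 92]
62 [105, 104, 103, 82, 82, 22, 20, 20, 39, 37, 42, 20, 16, 66, 102, 95, 96]
64 [105, 104, 105, 105, 77, 77, 40, 55, 57, 57, 44, 23, 23, 98, 105, 104, 105]
66 [104, 105, 104, 104, 104, 105, 100, 105, 102, 100, 100, 105, 104, 104, 104, 103, 101]
68 [103, 104, 104, 103, 104, 105, 104, 104, 103, 104, 104, 104, 104, 104, 100, 100, 103]
70 [140, 137, 120, 111, 137, 114, 104, 104, 105, 105, 104, 101, 100, 101, 103, 104, 103]
```

The probe lies home: the image matches the home pose within about 1 px at both ends, and the grip force is 0. Next I'll back off along the tool axis, rise, and swing the tool round to point down the probe's axis for the cap grasp.

Emit:
arm_command(deltas=[[[0.8,0.24,1.8,0,0,0],[1.6,0.48,3.6,0,0,0],[1.6,0.48,3.6,0,0,0],[0,0,4,0,0,0],[0,0,4,0,0,0],[-1,-0.3,3,2,-6.6,0],[-2.5,-0.7,1,2,-6.6,0],[-2.5,-0.7,0,2,-6.6,0],[-2.5,-0.7,0,2,-6.6,0],[-2.5,-0.7,0,2,-6.6,0],[-2,-0.6,0,2,-6.6,0],[0,0,0,0,0,0]]])

```text
t: 11.98
tool_pos: [0.4264, 0.278, 0.3237]
orientation: [-3.084, -0.46, -0.188]
force: [-2.0, -0.5, -0.5]
opening: 0.0557
gripper_force: 0.0
```

```bash
cat > cap.py <<'E'
from h import *
p,M=st()
yt=np.array([np.sin(RY),-np.cos(RY),0])
d=R.align_vectors([-r_u,yt],[M[:,2],M[:,1]])[0].as_rotvec();print("rot deg",np.degrees(d))
for a in(.26,.215,.168):
    t=r_foot+a*r_u;print(a,t,"delta cm",(t-p)*100)
e=p-r_foot;print("along",e@r_u*1e3,"n",e@r_n*1e3,"lat",e@np.cross(r_n,r_u)*1e3)
E
python3 cap.py
```

```text
t 11.9833 p [0.4264 0.278  0.3237] q [ 0.495  -0.2571  1.6751 -0.0242  1.6045  1.7677] F [-2.0166 -0.4645 -0.4665] op 0.05572034400516319 gf 0.0
x [0.9495 0.2894 0.1212] y [ 0.2915 -0.9566  0.0002] z [ 0.116   0.0351 -0.9926]
rot deg [  9.6292 -31.606   -0.045 ]
0.26 [0.395  0.2657 0.2492] delta cm [-3.1411 -1.2289 -7.4564]
0.215 [0.4227 0.2741 0.2147] delta cm [ -0.3734  -0.388  -10.9036]
0.168 [0.4516 0.2829 0.1787] delta cm [  2.5172   0.4902 -14.504 ]
along 295.50467957659544 n 73.68820858722668 lat -2.6272826401881253
```

Emit:
arm_command(deltas=[[[-0.9,-0.3,0,1.93,-6.3,0],[-0.9,-0.3,0,1.93,-6.3,0],[-0.9,-0.3,-1,1.93,-6.3,0],[-0.9,-0.3,-1,1.93,-6.3,0],[-0.8,-0.3,-2,1.93,-6.3,0],[0,0,-2,0,0,0],[0,0,0,0,0,0],[0,0,0,0,0,0],[0,0,0,0,0,0]]])

```text
t: 12.73
tool_pos: [0.3994, 0.2754, 0.2706]
orientation: [-2.857, -0.417, -0.986]
force: [0.2, 0.5, 0.8]
opening: 0.056
gripper_force: 0.0
```

```bash
python3 cap.py
```

```text
t 12.7333 p [0.3994 0.2754 0.2706] q [ 0.6852 -0.8923  2.3198 -0.2724  1.1045  2.0121] F [0.1995 0.4716 0.7556] op 0.056015878380386755 gf 0.0
x [0.7541 0.2263 0.6165] y [ 0.2849 -0.9585  0.0032] z [ 0.5917  0.1732 -0.7873]
rot deg [ 0.7356 -1.8008  0.3474]
0.26 [0.395  0.2657 0.2492] delta cm [-0.4378 -0.9652 -2.145 ]
0.215 [0.4227 0.2741 0.2147] delta cm [ 2.3299 -0.1243 -5.5922]
0.168 [0.4516 0.2829 0.1787] delta cm [ 5.2205  0.7539 -9.1926]
along 271.93589764312935 n 19.14611632730978 lat -7.962603079686235
```

Joint 2 is at its limit (−0.89), so I'll move forward and down, which relieves it, and drop the last 2° of tilt.

Emit:
arm_command(deltas=[[[0.6,0,-1.2,0,0,0],[0.6,0,-1.3,0,0,0],[0.6,0,-1.5,0,0,0],[0.5,-0.1,-1.5,0,0,0],[0,0,0,0,0,0],[0,0,0,0,0,0]]])

```text
t: 13.23
tool_pos: [0.4225, 0.2738, 0.2145]
orientation: [-2.859, -0.416, -0.985]
force: [0.1, -0.2, 0.5]
opening: 0.0557
gripper_force: 0.0
```

```bash
python3 cap.py
```

```text
t 13.2333 p [0.4225 0.2738 0.2145] q [ 0.6307 -0.8181  2.3831 -0.2593  0.9597  1.9941] F [ 0.1165 -0.169   0.5309] op 0.05570145138255758 gf 0.0
x [0.7552 0.2259 0.6153] y [ 0.2836 -0.9589  0.004 ] z [ 0.591   0.1715 -0.7883]
rot deg [ 0.799  -1.8736  0.4295]
0.26 [0.395  0.2657 0.2492] delta cm [-2.7527 -0.8052  3.4674]
0.215 [0.4227 0.2741 0.2147] delta cm [0.015  0.0357 0.0202]
0.168 [0.4516 0.2829 0.1787] delta cm [ 2.9056  0.914  -3.5803]
along 215.0044314812229 n -0.3188286683779157 lat 0.2981778568007011
```

Emit:
arm_command(deltas=[[[0.7,0.22,-0.9,0.7,-1.8,0.4],[0.7,0.22,-0.9,0,0,0],[0.7,0.22,-0.85,0,0,0],[0.4,0.13,-0.5,0,0,0],[0.25,0.08,-0.3,0,0,0],[0,0,0,0,0,0],[0,0,0,0,0,0]]])

```text
t: 13.82
tool_pos: [0.4492, 0.2828, 0.1784]
orientation: [-2.833, -0.423, -1.027]
force: [0.4, -0.4, 0.3]
opening: 0.0556
gripper_force: 0.0
```

```bash
python3 cap.py
```

```text
t 13.8167 p [0.4492 0.2828 0.1784] q [ 0.605  -0.7131  2.4068 -0.2779  0.7966  2.0069] F [ 0.3659 -0.4015  0.2887] op 0.05557815114108472 gf 0.0
x [0.7343 0.2253 0.6404] y [ 0.2917 -0.9565  0.002 ] z [ 0.6129  0.1854 -0.7681]
rot deg [ 0.162  -0.1406 -0.0617]
0.26 [0.395  0.2657 0.2492] delta cm [-5.4182 -1.7112  7.0784]
0.215 [0.4227 0.2741 0.2147] delta cm [-2.6506 -0.8704  3.6312]
0.168 [0.4516 0.2829 0.1787] delta cm [0.24   0.0079 0.0308]
along 169.25542464521754 n -1.9745956989583036 lat -0.6223058450236135
```

Emit:
arm_command(deltas=[[[0.15,0.04,0.12,0,0,0],[0,0,0,0,0,0],[0,0,0,0,0,0],[0,0,0,0,0,0],[0,0,0,0,0,0],[0,0,0,0,0,0],[0,0,0,0,0,0],[0,0,0,0,0,0],[0,0,0,0,0,0],[0,0,0,0,0,0]]], gripper=-1, squeeze=30)

```text
t: 14.65
tool_pos: [0.4503, 0.2834, 0.1787]
orientation: [-2.833, -0.424, -1.026]
force: [-0.7, 3.4, 1.3]
opening: 0.0221
gripper_force: 30.0
```

```bash
python3 cap.py
```

```text
t 14.65 p [0.4503 0.2834 0.1787] q [ 0.6035 -0.708   2.4032 -0.2762  0.7947  2.0046] F [-0.7412  3.3789  1.3233] op 0.02205122591185503 gf 30.00098886201158
x [0.7344 0.2256 0.6401] y [ 0.2923 -0.9563  0.0016] z [ 0.6125  0.1859 -0.7683]
rot deg [ 0.1486 -0.1638 -0.0939]
0.26 [0.395  0.2657 0.2492] delta cm [-5.5347 -1.7687  7.049 ]
0.215 [0.4227 0.2741 0.2147] delta cm [-2.7671 -0.9278  3.6018]
0.168 [0.4516 0.2829 0.1787] delta cm [ 0.1236 -0.0496  0.0014]
along 168.6565691753467 n -0.8045204798479422 lat -0.8335119678363443
```

Gripped by the cap flats: opening 22.05 mm. I'll record the foot in the tool frame, lift off along the rest's normal, then rise.

```bash
python3 - <<'E'
from h import *
p,M=st()
lat=np.cross(r_n,r_u)
f=M.T@(r_foot+.0005*r_u-.0009*lat-p);a=M.T@r_u;print(f,a)
open("h.py","a").write(f"\nf2=np.array({f.tolist()});a2=np.array({a.tolist()})\nSP=np.array([.5357,-.0212,-.3328])\n")
E
```

```text
t 14.65 p [0.4503 0.2834 0.1787] q [ 0.6035 -0.708   2.4032 -0.2762  0.7947  2.0046] F [-0.7412  3.3789  1.3233] op 0.02205122591185503 gf 30.00098886201158
x [0.7344 0.2256 0.6401] y [ 0.2923 -0.9563  0.0016] z [ 0.6125  0.1859 -0.7683]
[ 0.0014 -0.0001  0.1682] [-0.0035  0.0002 -1.    ]
```

Emit:
arm_command(deltas=[[[0.4,0.11,0.35,0,0,0],[1,0.3,0.9,0,0,0],[2,0.6,1.8,0,0,0],[2.5,0.7,2.2,0,0,0],[1.5,0.3,3,0,0,0],[0,0,3.5,-1.5,5,0],[0,0,4,-1.5,5,0],[0,0,4,-1.5,5,0],[0,0,2,-1.5,5,0],[0,0,0,-1,4,0],[0,0,0,0,0,0],[0,0,0,0,0,0]]])

```text
t: 15.65
tool_pos: [0.5252, 0.3027, 0.3919]
orientation: [-3.042, -0.452, -0.397]
force: [-0.2, -0.3, -2.2]
opening: 0.0218
gripper_force: 30.0
```

```bash
cat > ins.py <<'E'
import sys
from h import *
th,fx,fz=np.radians(float(sys.argv[1])),float(sys.argv[2])/1e3,float(sys.argv[3])/1e3
fy=float(sys.argv[4])/1e3 if len(sys.argv)>4 else 0
p,M=st();SR=R.from_rotvec([0,0,SP[2]]).as_matrix()
o=np.array([SP[0],SP[1],0])
fs=SR.T@(p+M@f2-o);as_=SR.T@M@a2
print("foot in stn mm",fs*1e3,"tilt",np.degrees(np.arccos(as_[2])),"a",as_,"cap",(fs+as_*.182)*1e3)
at=SR@[-np.sin(th),0,np.cos(th)];yt=SR@[0,-1,0]
q=R.align_vectors([at,yt],[M@a2,M[:,1]],weights=[1,.05])[0]
print("rot deg",np.degrees(q.as_rotvec()))
t=o+SR@[fx,fy,fz]-q.as_matrix()@M@f2
print("target",t,"delta cm",(t-p)*100)
E
python3 ins.py 14 -62 220
```

```text
t 15.65 p [0.5252 0.3027 0.3919] q [ 0.4639 -0.1159  1.4462 -0.0411  1.5547  1.7351] F [-0.1943 -0.2702 -2.2341] op 0.02182774906572414 gf 29.9947190831881
x [0.9248 0.2807 0.2569] y [ 0.2909 -0.9567 -0.0022] z [ 0.2452  0.0767 -0.9664]
foot in stn mm [-79.9462 329.2503 229.7744] tilt 15.085358761224633 a [-0.2092 -0.1548  0.9655] cap [-118.0276  301.0823  405.5025]
rot deg [ -0.1167   1.1052 -35.9834]
target [0.4379 0.0125 0.383 ] delta cm [ -8.7329 -29.0175  -0.896 ]
```

Emit:
arm_command(deltas=[[[-1.1,-3.6,0,0,0.1,-4.5],[-1.1,-3.6,0,0,0.1,-4.5],[-1.1,-3.6,0,0,0.2,-4.5],[-1.1,-3.6,0,0,0.2,-4.5],[-1.1,-3.6,0,0,0.2,-4.5],[-1.1,-3.6,0,0,0.1,-4.5],[-1.1,-3.6,0,0,0.1,-4.5],[-1,-3.7,-0.5,0,0.1,-4.5],[0,0,0,0,0,0],[0,0,0,0,0,0]]])

```text
t: 16.48
tool_pos: [0.4362, 0.0125, 0.3872]
orientation: [3.038, -0.515, 0.372]
force: [0.1, 0.3, -1.6]
opening: 0.0217
gripper_force: 30.0
```

```bash
cat > chk.py <<'E'
from h import *
p,M=st()
im=eyes.read_camera("side");cv2.imwrite("pics/s_%d.png"%(monitor.read_state()['t']*100),im);im=im.max(2).astype(int)
f=p+M@f2;A=M@a2
a,b=proj("side",[f,f+A*.205]);u=(b-a)/np.linalg.norm(b-a);n=np.array([-u[1],u[0]]);L=np.linalg.norm(b-a);print(a,b,L)
for k in np.arange(-6,L*.8,3):print(int(k),[int(im[int(round((a+u*k+n*j)[1])),int(round((a+u*k+n*j)[0]))]) for j in range(-8,9)])
E
python3 ins.py 14 -62 75; python3 chk.py
```

```text
t 16.4833 p [0.4362 0.0125 0.3872] q [-0.0274 -0.5555  1.795  -0.0711  1.6687  1.8639] F [ 0.0559  0.2569 -1.5677] op 0.021664615969786683 gf 29.994931092951447
x [ 0.9162 -0.3201  0.2411] y [-0.3292 -0.9442 -0.0026] z [ 0.2285 -0.077  -0.9705]
foot in stn mm [-63.1852  -0.2121 224.3189] tilt 14.15244245129601 a [-0.2445 -0.0021  0.9696] cap [-107.6831   -0.5854  400.795 ]
rot deg [-0.1002  0.1952  0.151 ]
target [0.4379 0.0125 0.238 ] delta cm [  0.1709  -0.0006 -14.9208]
t 16.4833 p [0.4362 0.0125 0.3872] q [-0.0274 -0.5555  1.795  -0.0711  1.6687  1.8639] F [ 0.0559  0.2569 -1.5677] op 0.021664615969786683 gf 29.994931092951447
x [ 0.9162 -0.3201  0.2411] y [-0.3292 -0.9442 -0.0026] z [ 0.2285 -0.077  -0.9705]
[312.9739 185.7104] [324.4834 128.717 ] 58.14389917169438
-6 [205, 205, 205, 204, 205, 204, 205, 204, 204, 204, 205, 205, 205, 205, 205, 204, 204]
-3 [205, 204, 204, 205, 205, 205, 205, 205, 205, 204, 199, 198, 203, 204, 205, 204, 205]
0 [190, 190, 194, 191, 190, 114, 51, 63, 38, 39, 39, 35, 146, 193, 203, 205, 204]
3 [98, 100, 99, 99, 99, 120, 92, 72, 78, 51, 39, 38, 37, 81
[... 484 characters left out ...]
, 125, 119, 113, 116, 116]
24 [201, 201, 202, 201, 202, 201, 143, 71, 48, 51, 81, 134, 131, 129, 124, 115, 161]
27 [200, 201, 201, 201, 198, 202, 202, 114, 51, 50, 50, 179, 185, 157, 150, 193, 202]
30 [193, 201, 201, 201, 201, 201, 148, 73, 51, 50, 59, 188, 201, 201, 201, 201, 201]
33 [201, 200, 201, 200, 201, 197, 112, 52, 50, 51, 51, 126, 193, 200, 201, 201, 201]
36 [201, 200, 200, 200, 200, 200, 157, 79, 49, 50, 49, 184, 199, 200, 200, 200, 201]
39 [200, 200, 200, 200, 200, 191, 102, 38, 25, 45, 98, 180, 198, 200, 200, 200, 200]
42 [196, 199, 199, 199, 159, 71, 12, 15, 15, 14, 17, 17, 15, 188, 200, 199, 199]
45 [187, 158, 139, 181, 121, 88, 86, 87, 41, 15, 17, 18, 143, 196, 199, 199, 199]
```

The side image agrees within about 1 px. I'll descend in front of the fork.

Emit:
arm_command(deltas=[[[0.1,0,-3,-0.1,0.2,0.15],[0.07,0,-3.5,0,0,0],[0,0,-3.5,0,0,0],[0,0,-2.6,0,0,0],[0,0,-1.4,0,0,0],[0,0,-0.5,0,0,0],[0,0,0,0,0,0],[0,0,0,0,0,0]]])

```text
t: 17.2
tool_pos: [0.4394, 0.0149, 0.2447]
orientation: [3.04, -0.503, 0.369]
force: [0.5, 0.3, -1.8]
opening: 0.0221
gripper_force: 30.0
```

```bash
python3 ins.py 14 2 70; python3 - <<'E'
from h import *
p,M=st()
c=cam("wrist");im=eyes.read_camera("wrist");cv2.imwrite("pics/w5.png",im)
np.savez("w5.npz",R=c[0],t=c[1],**{k:c[2][k] for k in("fx","fy","cx","cy")})
f=p+M@f2;A=M@a2
Ms=np.array([[9.5,10,150],[9.5,-10,150],[48,28,150],[48,-28,150],[-26,19,150],[-26,-19,150],[-45,-42,60],[-45,42,60]])/1e3
W=proj("wrist",T(SP,Ms),c);print("fork px",W);print("probe px",proj("wrist",[f,f+A*.024,f+A*.1],c))
lo=np.floor(W.min(0)).astype(int)-30;hi=np.ceil(W.max(0)).astype(int)+30;lo=np.maximum(lo,0);hi=np.minimum(hi,[640,400])
k=min(800/(hi-lo)[0],600/(hi-lo)[1]);print(lo,hi,k)
cv2.imwrite("pics/w5c.png",cv2.resize(im[lo[1]:hi[1],lo[0]:hi[0]],None,fx=k,fy=k,interpolation=2)[:600,:800])
E
```

```text
t 17.2 p [0.4394 0.0149 0.2447] q [-0.0212 -0.5847  2.0709 -0.0723  1.4251  1.8795] F [ 0.4818  0.2615 -1.8213] op 0.022121776772561975 gf 29.99478597077541
x [ 0.9193 -0.3126  0.239 ] y [-0.3218 -0.9468 -0.0006] z [ 0.2265 -0.0763 -0.971 ]
foot in stn mm [-61.2922   3.0699  81.7954] tilt 14.0273800098923 a [-0.2424 -0.0021  0.9702] cap [-105.4047    2.6931  258.3682]
rot deg [-0.0354  0.041  -0.2999]
target [ 0.4984 -0.0084  0.233 ] delta cm [ 5.9003 -2.3272 -1.1776]
t 17.2 p [0.4394 0.0149 0.2447] q [-0.0212 -0.5847  2.0709 -0.0723  1.4251  1.8795] F [ 0.4818  0.2615 -1.8213] op 0.022121776772561975 gf 29.99478597077541
x [ 0.9193 -0.3126  0.239 ] y [-0.3218 -0.9468 -0.0006] z [ 0.2265 -0.0763 -0.971 ]
fork px [[313.5245  90.7212]
 [338.4342  90.8363]
 [291.3348  42.6618]
 [361.0852  42.9796]
 [302.1055 134.8851]
 [349.4319 135.1068]
 [363.9908 169.1338]
 [285.4344 168.7621]]
probe px [[321.7606 183.1571]
 [321.7765 188.1354]
 [321.8467 210.2059]]
[255  12] [394 200] 3.1914893617021276
```

View pics/w5c.png

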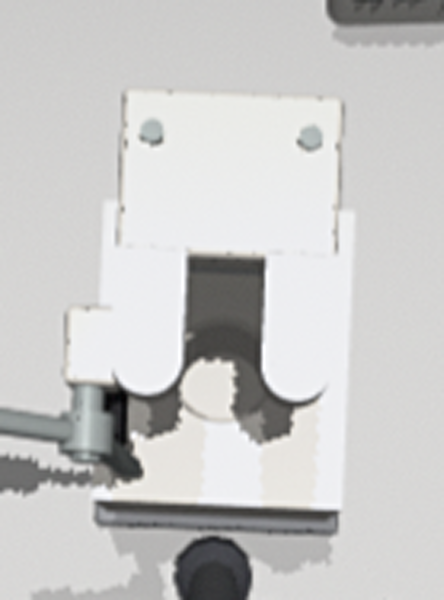

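In w5c (3.19x, offset (255,12)) the slot end is at (187,255)/(265,255), the prong tips at (150,397)/(297,403), the head corners at (124,92)/(343,100), and the block's front corners at (95,503)/(340,508). The guard is centred at column 213, as predicted. I'll refit the station with these points.

```bash
python3 - <<'E'
from h import *
np.set_printoptions(precision=4,suppress=True)
c1=load("w1.npz");c5=load("w5.npz")
C1=np.array([[245,293],[228,332],[370,278],[312,415],[160,238],[122,330]])/4+[285,170]
C5=np.array([[187,255],[265,255],[124,92],[343,100],[150,397],[297,403],[95,503],[340,508]])/3.1915+[255,12]
M=np.array([[9.5,10,150],[9.5,-10,150],[48,28,150],[48,-28,150],[-26,19,150],[-26,-19,150],[-45,42,60],[-45,-42,60]])/1e3
g5=lambda p:(proj("wrist",T(p,M),c5)-C5)
r=least_squares(lambda p:np.r_[g5(p).ravel()],SP,loss="soft_l1")
print(r.x,g5(r.x))
r2=least_squares(lambda p:np.r_[g5(p).ravel(),.6*(proj("wrist",T(p,M[:6]),c1)-C1).ravel()],SP,loss="soft_l1");print(r2.x,np.degrees(r2.x[2]))
s=r2.x.copy();open("h.py","a").write(f"\nSP=np.array({s.tolist()})\n")
E
python3 ins.py 14 2 70
```

```text
[ 0.5348 -0.0208 -0.3596] [[ 0.15   -0.2465]
 [ 0.6076  0.5369]
 [-1.0027  2.189 ]
 [ 0.0941  1.8715]
 [-0.8562 -0.898 ]
 [ 0.3871 -1.2867]
 [-0.5204 -0.9718]
 [ 1.2309 -0.0595]]
[ 0.5349 -0.0208 -0.3573] -20.470149159880265
t 17.25 p [0.4398 0.0147 0.2455] q [-0.0216 -0.5849  2.0698 -0.0724  1.4252  1.8795] F [ 0.9514 -0.0306 -1.8577] op 0.021824962522277707 gf 29.994808353949338
x [ 0.9189 -0.313   0.2401] y [-0.3222 -0.9467 -0.001 ] z [ 0.2276 -0.0765 -0.9708]
foot in stn mm [-59.859    1.5029  82.6334] tilt 14.091493869682989 a [-0.2433 -0.0083  0.9699] cap [-104.1452   -0.0013  259.1567]
rot deg [-0.0317  0.1083 -1.6792]
target [ 0.4979 -0.0071  0.233 ] delta cm [ 5.814  -2.1802 -1.2567]
```

Emit:
arm_command(deltas=[[[1,-0.4,-0.2,0,0.1,-0.8],[1,-0.4,-0.2,0,0,-0.8],[1,-0.35,-0.2,0,0,0],[1,-0.35,-0.2,0,0,0],[1,-0.35,-0.2,0,0,0],[0.8,-0.33,-0.2,0,0,0],[0,0,0,0,0,0],[0,0,0,0,0,0]]])

```text
t: 17.92
tool_pos: [0.4974, -0.0077, 0.2327]
orientation: [3.029, -0.547, 0.364]
force: [-0.1, 0.3, -1.6]
opening: 0.022
gripper_force: 30.0
```

```bash
python3 ins.py 14 2 46
```

```text
t 17.9167 p [ 0.4974 -0.0077  0.2327] q [-0.0669 -0.3961  1.9626 -0.0697  1.3464  1.8691] F [-0.0751  0.2991 -1.5608] op 0.022032356349049632 gf 29.994957097806036
x [ 0.9102 -0.34    0.2367] y [-0.3499 -0.9368  0.0001] z [ 0.2217 -0.0829 -0.9716]
foot in stn mm [ 1.4283 -0.7296 69.6322] tilt 13.88950705019598 a [-0.2401 -0.0001  0.9708] cap [-42.2609  -0.7403 246.3106]
rot deg [-0.0438 -0.1016  0.0105]
target [ 0.4979 -0.0071  0.209 ] delta cm [ 0.0499  0.0601 -2.3712]
```

Now straight down into the bore in small steps, checking the force.

Emit:
arm_command(deltas=[[[0.05,0.06,-0.5,0,0,0],[0,0,-0.5,0,0,0],[0,0,-0.4,0,0,0],[0,0,0,0,0,0]]])

```text
t: 18.25
tool_pos: [0.4976, -0.0069, 0.2175]
orientation: [3.029, -0.546, 0.364]
force: [2.8, -1.3, -3.5]
opening: 0.0218
gripper_force: 30.0
```

Emit:
arm_command(deltas=[[[0,0,-0.3,0,0,0],[0,0,-0.3,0,0,0],[0,0,-0.3,0,0,0],[0,0,0,0,0,0],[0,0,0,0,0,0]]])

```text
t: 18.67
tool_pos: [0.4974, -0.007, 0.2085]
orientation: [3.029, -0.547, 0.362]
force: [2.7, -1.1, -2.7]
opening: 0.0218
gripper_force: 30.0
```

```bash
python3 ins.py 7 1 36
```

```text
t 18.6667 p [ 0.4974 -0.007   0.2085] q [-0.0653 -0.3853  1.9981 -0.0708  1.3013  1.8738] F [ 2.7185 -1.1166 -2.6855] op 0.02184402555080853 gf 29.9989188532345
x [ 0.9105 -0.3398  0.2357] y [-0.3497 -0.9369  0.0003] z [ 0.2207 -0.0827 -0.9718]
foot in stn mm [ 0.9791 -0.1243 45.4557] tilt 13.831551440902702 a [-0.2391  0.0001  0.971 ] cap [-42.5313  -0.1034 222.1782]
rot deg [ 2.3964  6.3974 -0.0029]
target [ 0.5159 -0.0138  0.2028] delta cm [ 1.8503 -0.6797 -0.5739]
```

Step 2 holds: foot 15 mm below the mouth, tilted 13.8°, with about 3 N of contact. Now I'll straighten it gradually while lowering.

Emit:
arm_command(deltas=[[[0.47,-0.17,-0.15,0.6,1.6,0],[0.46,-0.17,-0.14,0.6,1.6,0],[0.46,-0.17,-0.14,0.6,1.6,0],[0.46,-0.17,-0.14,0.6,1.6,0],[0,0,0,0,0,0],[0,0,0,0,0,0]]])

```text
t: 19.17
tool_pos: [0.5155, -0.0139, 0.2024]
orientation: [3.065, -0.554, 0.179]
force: [-0.0, -0.9, -1.9]
opening: 0.0218
gripper_force: 30.0
```

```bash
python3 ins.py 0 0 28
```

```text
t 19.1667 p [ 0.5155 -0.0139  0.2024] q [-0.1044 -0.2069  1.8512 -0.0304  1.3842  1.828 ] F [-0.0466 -0.8617 -1.8608] op 0.02184444549025525 gf 29.999617694411427
x [ 0.9303 -0.3477  0.1167] y [-0.3501 -0.9367  0.0007] z [ 0.1091 -0.0415 -0.9932]
foot in stn mm [ 0.3992 -0.3085 35.5161] tilt 6.902425567325944 a [-0.1202  0.0005  0.9928] cap [-21.4731  -0.2172 216.197 ]
rot deg [2.4401 6.4567 0.0226]
target [ 0.5341 -0.0206  0.1962] delta cm [ 1.8631 -0.6718 -0.6201]
```

Emit:
arm_command(deltas=[[[0.47,-0.17,-0.16,0.6,1.6,0],[0.47,-0.17,-0.16,0.6,1.6,0],[0.46,-0.17,-0.15,0.6,1.6,0],[0.46,-0.16,-0.15,0.6,1.6,0],[0,0,0,0,0,0],[0,0,0,0,0,0]]])

```text
t: 19.67
tool_pos: [0.5342, -0.0204, 0.1967]
orientation: [3.091, -0.558, -0.001]
force: [-0.1, 0.8, -0.9]
opening: 0.0219
gripper_force: 30.0
```

```bash
python3 ins.py 0 0 16
```

```text
t 19.6667 p [ 0.5342 -0.0204  0.1967] q [-0.1341 -0.035   1.699  -0.0001  1.4781  1.7941] F [-0.0962  0.7656 -0.8616] op 0.0219159746979643 gf 29.999780806247145
x [ 0.9368 -0.3498 -0.0005] y [-0.3498 -0.9368  0.0002] z [-0.0005 -0.     -1.    ]
foot in stn mm [ 0.5227  0.1992 28.5168] tilt 0.17308025209775957 a [-0.003  0.     1.   ] cap [ -0.0271   0.2013 210.516 ]
rot deg [0.0617 0.1617 0.0068]
target [ 0.5341 -0.0206  0.1842] delta cm [-0.0085 -0.0185 -1.2514]
```

Upright with almost no force. Lowering to the floor.

Emit:
arm_command(deltas=[[[0,0,-0.4,0,0,0],[0,0,-0.4,0,0,0],[0,0,-0.3,0,0,0],[0,0,-0.1,0,0,0],[0,0,0,0,0,0]]])

```text
t: 20.08
tool_pos: [0.5342, -0.0204, 0.1847]
orientation: [-3.092, 0.558, 0.001]
force: [0.2, 0.4, -2.3]
opening: 0.0218
gripper_force: 30.0
```

Emit:
arm_command(deltas=[[[0,0,-0.1,0,0,0],[0,0,0,0,0,0],[0,0,-0.1,0,0,0],[0,0,0,0,0,0]]])

```text
t: 20.42
tool_pos: [0.5348, -0.0206, 0.1831]
orientation: [-3.091, 0.558, -0.0]
force: [-0.2, -0.1, -1.9]
opening: 0.0215
gripper_force: 30.0
```

```bash
python3 ins.py 0 0 15
```

```text
t 20.4167 p [ 0.5348 -0.0206  0.1831] q [-0.1344 -0.0261  1.7152  0.0001  1.4524  1.7938] F [-0.1789 -0.1222 -1.8653] op 0.02148870245228699 gf 29.999569278443232
x [ 0.9368 -0.3498  0.0001] y [-0.3498 -0.9368 -0.0001] z [ 0.0002  0.0001 -1.    ]
foot in stn mm [ 1.1719  0.3121 14.9882] tilt 0.20785905554451223 a [-0.0036 -0.0004  1.    ] cap [  0.5147   0.2483 196.987 ]
rot deg [0.0541 0.2007 0.003 ]
target [ 0.5341 -0.0206  0.1832] delta cm [-0.0618 -0.0041  0.0016]
```

Emit:
arm_command(deltas=[[[0,0,-0.1,0,0,0],[0,0,0,0,0,0],[0,0,-0.05,0,0,0],[0,0,0,0,0,0]]])

```text
t: 20.75
tool_pos: [0.5353, -0.0207, 0.1826]
orientation: [-3.091, 0.558, -0.002]
force: [-0.8, 0.2, 4.6]
opening: 0.0219
gripper_force: 30.0
```

Emit:
arm_command(deltas=[[[0,0,-0.05,0,0,0],[0,0,0,0,0,0],[0,0,-0.05,0,0,0],[0,0,0,0,0,0]]])

```text
t: 21.08
tool_pos: [0.5356, -0.0207, 0.1826]
orientation: [-3.091, 0.558, -0.004]
force: [-2.5, 0.4, 10.8]
opening: 0.0216
gripper_force: 30.0
```

The floor is reached (10.8 N). I'll ease off, hold a moment, and release with a small opening.

Emit:
arm_command(deltas=[[[0,0,0.1,0,0,0],[0,0,0.05,0,0,0],[0,0,0,0,0,0],[0,0,0,0,0,0]]], squeeze=5)

```text
t: 21.42
tool_pos: [0.5351, -0.0206, 0.1826]
orientation: [-3.091, 0.558, -0.001]
force: [0.0, 0.1, 4.7]
opening: 0.0218
gripper_force: 5.0
```

Emit:
arm_command(deltas=[[[0,0,0,0,0,0],[0,0,0,0,0,0],[0,0,0,0,0,0],[0,0,0,0,0,0],[0,0,0,0,0,0]]], gripper=-0.15)

```text
t: 21.83
tool_pos: [0.5345, -0.0205, 0.1818]
orientation: [-3.092, 0.558, 0.001]
force: [-0.9, -0.5, -0.6]
opening: 0.0391
gripper_force: 0.0
```

Emit:
arm_command(deltas=[[[0,0,0.5,0,0,0],[0,0,1.5,0,0,0],[0,0,2.5,0,0,0],[0,0,3,0,0,0],[0,0,3,0,0,0],[0,0,0,0,0,0]]])

```text
t: 22.33
tool_pos: [0.5373, -0.0209, 0.295]
orientation: [-3.091, 0.558, -0.016]
force: [1.2, 0.2, 0.5]
opening: 0.0395
gripper_force: 0.0
```

```bash
python3 - <<'E'
from h import *
p,M=st()
SR=R.from_rotvec([0,0,SP[2]]).as_matrix();f=np.array([SP[0],SP[1],.015]);A=np.array([0,0,1.])
im=eyes.read_camera("side");cv2.imwrite("pics/s9.png",im);g=im.max(2).astype(int)
a,b=proj("side",[f+A*.14,f+A*.205]);print(a,b)
for v in range(int(b[1])-4,int(a[1])+2,2):print(v,[int(g[v,int(round(a[0]+(b[0]-a[0])*(v-a[1])/(b[1]-a[1])))+j]) for j in range(-9,10)])
o=np.array([SP[0],SP[1],0])
for y,z in((67,215),(67,180),(67,112)):
    t=o+SR@[-.036,y/1e3,z/1e3];print(y,z,t,"delta cm",(t-p)*100)
E
```

```text
t 22.3333 p [ 0.5373 -0.0209  0.295 ] q [-0.1343 -0.0687  1.5536  0.0001  1.6462  1.7937] F [1.2071 0.2099 0.4662] op 0.03952826252882957 gf 0.0
x [ 0.9368 -0.3497  0.0102] y [-0.3497 -0.9369 -0.0024] z [ 0.0104 -0.0013 -0.9999]
[299.1033 199.4676] [298.2106 182.0574]
178 [99, 99, 99, 100, 100, 99, 99, 98, 99, 105, 98, 99, 102, 100, 104, 117, 99, 109, 113]
180 [100, 100, 100, 99, 100, 99, 99, 99, 99, 100, 98, 99, 99, 98, 100, 99, 99, 100, 99]
182 [196, 192, 191, 190, 190, 164, 89, 43, 62, 65, 51, 40, 92, 98, 98, 99, 99, 99, 98]
184 [205, 204, 205, 205, 205, 178, 85, 15, 17, 19, 17, 14, 83, 183, 190, 191, 190, 189, 136]
186 [205, 205, 205, 205, 205, 199, 106, 12, 21, 19, 15, 15, 115, 196, 205, 205, 205, 205, 205]
188 [205, 205, 205, 205, 205, 109, 13, 14, 14, 14, 14, 66, 195, 205, 205, 205, 205, 205, 206]
190 [205, 205, 205, 205, 205, 109, 16, 11, 15, 12, 13, 67, 195, 205, 205, 205, 205, 205, 205]
192 [205, 205, 205, 205, 205, 124, 32, 17, 15, 15, 14, 31, 194, 205, 205, 205, 205, 205, 205]
194 [205, 205, 187, 176, 179, 109, 36, 17, 16, 9, 22, 21, 171, 202, 205, 205, 205, 205, 205]
196 [153, 136, 132, 124, 123, 62, 18, 17, 18, 16, 11, 11, 128, 198, 205, 205, 205, 205, 205]
198 [132, 131, 132, 132, 131, 102, 53, 19, 15, 15, 28, 62, 124, 149, 167, 180, 192, 203, 205]
200 [132, 132, 132, 131, 131, 132, 117, 65, 51, 52, 47, 99, 105, 104, 105, 137, 135, 136, 150]
67 215 [0.5246 0.0545 0.215 ] delta cm [-1.2693  7.5425 -7.9968]
67 180 [0.5246 0.0545 0.18  ] delta cm [ -1.2693   7.5425 -11.4968]
67 112 [0.5246 0.0545 0.112 ] delta cm [ -1.2693   7.5425 -18.2968]
```

The side image shows the probe standing upright in place, and it is let go. Now I'll rise, close the fingers, and yaw +90° so the narrow side of the gripper (camera outward) faces the probe. Then I'll go over the lever pad.

Emit:
arm_command(deltas=[[[0,0.5,2,0,0,7],[0,0.5,0,0,0,7],[0,0.5,0,0,0,7],[-0.1,0.6,0,0,0,7],[-0.1,0.6,0,0,0,7],[-0.1,0.6,0,0,0,7],[-0.1,0.6,0,0,0,7],[-0.1,0.6,0,0,0,7],[-0.1,0.6,0,0,0,7],[-0.2,0.6,0,0,0,7],[-0.2,0.6,0,0,0,7],[-0.2,0.6,0,0,0,7]]], gripper=-1)

```text
t: 23.38
tool_pos: [0.5222, 0.0488, 0.3061]
orientation: [-2.665, -1.661, 0.002]
force: [0.2, -0.7, -0.2]
opening: 0.0006
gripper_force: 0.0
```

Emit:
arm_command(deltas=[[[0,0.5,0,0,0,6],[0,0,0,0,0,0],[0,0,0,0,0,0]]])

```text
t: 23.63
tool_pos: [0.5224, 0.0535, 0.3064]
orientation: [-2.583, -1.787, 0.002]
force: [-0.1, -0.3, -0.6]
opening: 0.0006
gripper_force: 0.0
```

```bash
cat > lev.py <<'E'
from h import *
p,M=st();SR=R.from_rotvec([0,0,SP[2]]).as_matrix();o=np.array([SP[0],SP[1],0])
print("tip in stn",SR.T@(p-o)*1e3)
for z in(200,112):
    t=o+SR@[-.036,.068,z/1e3];print(z,"delta cm",(t-p)*100)
E
python3 lev.py
```

```text
t 23.6333 p [0.5224 0.0535 0.3064] q [ 0.0045 -0.0915  1.5546 -0.      1.6797  0.3645] F [-0.0798 -0.3128 -0.6187] op 0.0006459191140577785 gf 0.0
x [ 0.3524  0.9359 -0.0004] y [ 0.9359 -0.3524 -0.0011] z [-0.0012 -0.     -1.    ]
tip in stn [-37.7223  65.293  306.4499]
200 delta cm [  0.256    0.1934 -10.645 ]
112 delta cm [  0.256    0.1934 -19.445 ]
```

Emit:
arm_command(deltas=[[[0.15,0.1,-3,0,0,0],[0.1,0.1,-3,0,0,0],[0,0,-3,0,0,0],[0,0,-1.5,0,0,0],[0,0,-1,0,0,0],[0,0,-1,0,0,0],[0,0,-1,0,0,0],[0,0,-1,0,0,0],[0,0,-1,0,0,0],[0,0,0,0,0,0]]])

```text
t: 24.47
tool_pos: [0.5244, 0.0554, 0.1503]
orientation: [-2.58, -1.79, 0.003]
force: [-0.6, -0.3, -0.9]
opening: 0.0005
gripper_force: 0.0
```

```bash
python3 lev.py
```

```text
t 24.4667 p [0.5244 0.0554 0.1503] q [ 0.008  -0.0213  1.7715  0.0001  1.3934  0.3656] F [-0.5814 -0.3193 -0.8857] op 0.00045176394311315766 gf 0.0
x [ 0.3501  0.9367 -0.0007] y [ 0.9367 -0.3501 -0.002 ] z [-0.0021  0.0001 -1.    ]
tip in stn [-36.4706  67.768  150.2682]
200 delta cm [0.0522 0.0053 4.9732]
112 delta cm [ 0.0522  0.0053 -3.8268]
```

Emit:
arm_command(deltas=[[[0,0,-0.8,0,0,0],[0,0,-0.8,0,0,0],[0,0,-0.7,0,0,0],[0,0,-0.4,0,0,0],[0,0,0,0,0,0],[0,0,0,0,0,0]]])

```text
t: 24.97
tool_pos: [0.525, 0.0556, 0.1249]
orientation: [-2.58, -1.791, 0.001]
force: [0.0, -0.1, 0.3]
opening: 0.0003
gripper_force: 0.1
```

Emit:
arm_command(deltas=[[[0,0,-0.3,0,0,0],[0,0,-0.2,0,0,0],[0,0,0,0,0,0]]])

```text
t: 25.22
tool_pos: [0.5266, 0.0558, 0.122]
orientation: [2.58, 1.791, 0.005]
force: [-1.8, 2.7, 9.0]
opening: 0.0006
gripper_force: 4.8
```

```bash
python3 lev.py
```

```text
t 25.2167 p [0.5266 0.0558 0.122 ] q [0.0083 0.0045 1.7995 0.0007 1.3345 0.3653] F [-1.8382  2.7273  9.0063] op 0.0005534733443751663 gf 4.757929360494018
x [0.3496 0.9369 0.0018] y [ 0.9369 -0.3496  0.0027] z [ 0.0032  0.0007 -1.    ]
tip in stn [-34.6061  68.9234 121.9653]
200 delta cm [-0.1629 -0.0378  7.8035]
112 delta cm [-0.1629 -0.0378 -0.9965]
```

Emit:
arm_command(deltas=[[[0,0,-0.2,0,0,0],[0,0,0,0,0,0],[0,0,0,0,0,0]]])

```text
t: 25.47
tool_pos: [0.5276, 0.0565, 0.1209]
orientation: [2.579, 1.791, 0.009]
force: [0.9, 5.7, 10.5]
opening: 0.0007
gripper_force: 5.6
```

```bash
python3 lev.py; python3 - <<'E'
from h import *
SR=R.from_rotvec([0,0,SP[2]]).as_matrix();o=np.array([SP[0],SP[1],0])
im=eyes.read_camera("side")
for n,P in(("pin",[-.043,.034,.144]),("pad0",[-.036,.034+.05*.707,.144-.05*.707]),("inner",[-.036,0,.144])):print(n,proj("side",[o+SR@P]))
s=cv2.resize(im[150:260,240:365],(680,600),interpolation=2);cv2.imwrite("pics/s10.png",s)
E
```

```text
t 25.4667 p [0.5276 0.0565 0.1209] q [0.0087 0.0058 1.8002 0.0019 1.3299 0.3653] F [ 0.9098  5.6548 10.5042] op 0.0007157473268381084 gf 5.610169172286987
x [0.3494 0.9369 0.0038] y [ 0.9369 -0.3495  0.0047] z [ 0.0057  0.0019 -1.    ]
tip in stn [-33.8796  69.9108 120.8915]
200 delta cm [-0.2655 -0.1049  7.9109]
112 delta cm [-0.2655 -0.1049 -0.8891]
pin [[302.0813165  210.13445459]]
pad0 [[293.70422995 223.23303919]]
inner [[307.29708828 205.46757774]]
```

View pics/s10.png

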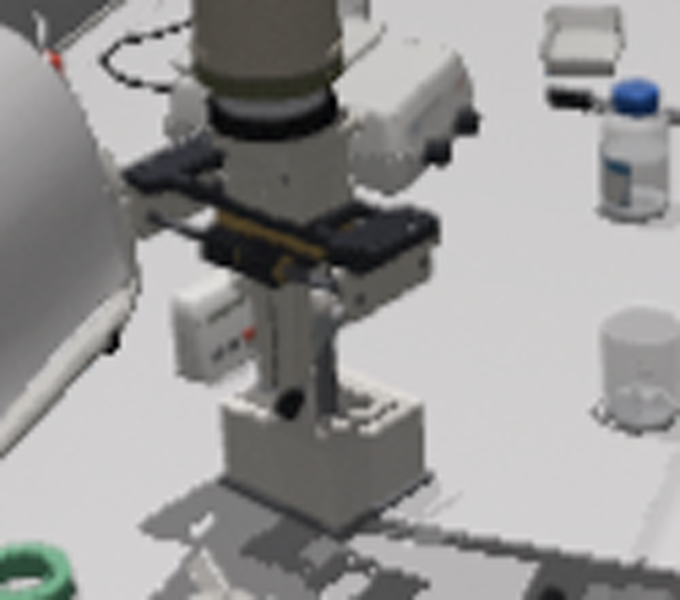

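The lever pad shows at crop (290,403), which is px (293.3,224.1). The fully-down prediction is (293.7,223.2), so the lever is on its stop, matching the hard reaction. I'll retreat straight up and check numerically.

Emit:
arm_command(deltas=[[[0,0,0.4,0,0,0],[0,0,1,0,0,0],[0,0,3,0,0,0],[0,0,4,0,0,0],[0,0,4,0,0,0],[0,0,4,0,0,0],[0,1,3,0,0,0],[0,0,0,0,0,0],[0,0,0,0,0,0],[0,0,0,0,0,0]]])

```text
t: 26.35
tool_pos: [0.5249, 0.0653, 0.3117]
orientation: [-2.581, -1.791, 0.001]
force: [-0.2, -0.4, -0.6]
opening: 0.0004
gripper_force: 0.0
```

```bash
python3 - <<'E'
from h import *
st()
im=eyes.read_camera("side").max(2).astype(int)
print("pad",im[216:232,286:302])
f=np.array([SP[0],SP[1],.015]);a,b=proj("side",[f+[0,0,.14],f+[0,0,.205]]);print(a,b)
for v in range(int(b[1])-4,int(a[1])+2,3):print(v,im[v,289:309])
E
```

```text
t 26.35 p [0.5249 0.0653 0.3117] q [ 0.0269 -0.0814  1.5356 -0.0002  1.6883  0.3841] F [-0.2433 -0.4366 -0.5892] op 0.0004351654900832817 gf 0.0
x [ 0.3497  0.9369 -0.0006] y [ 0.9369 -0.3497 -0.0008] z [-0.0009 -0.0003 -1.    ]
pad [[170 117  98  94  93  93  92  93  92  81  80  70  55  52  51  95]
 [200 132  97  96  94  92  91  93  87  80  77 132  77  51  50  96]
 [208 148 103  97  94  94  93  93  81  80  84 119  71  52  51  65]
 [209 153 104  97  95  93  92  86  79  78  85  95  60  53  51  52]
 [183 128  99  97  97  94  72  61  78  76  90  92  59  51  50  48]
 [145 123 100  98  97  84  43  26  39  57  89  95  59  53  52  49]
 [133 131 126 119 112  65  24  14  14  27  90  97  61  53  52  52]
 [133 134 132 131  97  41  15  15  14  43  91  97  61  52  52  50]
 [207 152 132 132  75  23  18  15   9  77  93  97  66  54  53  51]
 [220 210 207 152  85  30  17  14  44  85  94  96  68  52  52  51]
 [199 217 220 210 204 131  54  20  79  92  94  95  75  84  86 117]
 [136 167 200 217 220 208 204 144 124 125 125  99  89  93  93 178]
 [ 99 109 137 166 184 216 220 159 133 133 134 127 125 100  94 1
[... 241 characters left out ...]
574]
178 [100  99 100 101  99 100  99 100 100 105  99 101 103 101 104 119 101 111
 114 101]
181 [148 119 117 102 100  99 100  69  86  90  77  82  97 100 100  99  99 100
 100 100]
184 [206 206 206 206 206 164  72  21  26  23  22  15 117 185 192 191 191 191
 137 116]
187 [206 206 206 206 206 200 105  16  16  17  18  12 117 198 206 207 206 206
 206 206]
190 [206 206 206 206 206 206 109  13  17  16  15  13  67 196 206 206 206 206
 207 206]
193 [206 206 206 206 207 206 114  22  16  13  15  14  32 196 206 206 206 206
 206 206]
196 [207 218 220 220 210 207 111  18  20  18  19  13  12 133 199 206 206 206
 206 206]
199 [220 220 220 219 220 220 214 182  92  44  43  45 198 218 220 220 221 219
 215 211]
```

The pad has stayed down at about (293,223), the probe is upright and unmoved, and the arm is clear. Handing in.

```bash
python3 -c "
from plant import ticket
print(ticket.close_job())"
```

```text
the job is handed in; nothing more can be done
None
```

I handed the job in at about 26 s of the 72 s allowed; no verdict came back, but the last images show the probe upright in the station, let go, with the lever on its stop and the arm clear.

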